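# Change the depth stops on a bench screw press

### The arm

A 6-joint arm with a two-finger parallel gripper is mounted at the origin on a cart in front of the work surface, level with it; the furniture and walls round the work are solid. World frame = base frame: x ahead of the robot, y to its left, z up, the work surface at z = 0. Lengths are in mm, angles in rad, forces in N, time in s.
With the tool pointing down it reaches from about 325 to 1000 mm from the base axis. Payload 5.1 kg.
Tool frame: the origin (TCP) lies between the finger pads; the fingertips stand 25 mm ahead of it and the grasp point (between the pads) lies 6 mm ahead of it; z points along the fingers, y is the line along which they close (so a half turn about z gives the same grasp; the last joint's range is limited). The gripper opens to 85 mm and grips with 20 to 120 N. Pads are 22 mm wide; open, the fingers measure 114 mm over their backs; the gripper's body (76 mm by 85 mm) begins 54 mm behind the grasp point. The pads swing forward as they close: fully open they stand 13 mm farther back than shut.
Start: joints at [1.018, 0.124, 1.65, -0, 1.367, -0.083], TCP at [294.278, 579.556, 221.422] pointing down, gripper open.
Joint ranges: [-2.61, 2.61], [-1.02, 2.33], [0.03, 2.71], [-1.35, 4.49], [0.32, 2.68], [-2.91, 2.91]. Speed limits (rad/s): [2.57, 2.57, 3.14, 3.14, 3.14, 3.14].

### API

Orientations are given as [roll, pitch, yaw] about the fixed x, y, z axes, in that order (R = Rz(yaw) Ry(pitch) Rx(roll)).
In Python, from bench import r, capture, camera_model gives the robot as it stands.
- The arm moves only by the tool step_arm, never from a script. Its argument "rows" is a list of rows, each an object with "grip": the closure, from -1 (fully open) to 1 (shut); "xyz": the shift along the tool's x, y, z in m, a list of three; "yaw": the turn about the tool's z in rad. A call has 1 to 20 rows; each row shifts and turns the commanded pose from where the row before left it, along the tool's axes as they then stand; what a row does not reach is not made up. A row lasts 1/10 s, in which the tool goes at most 50 mm and 8.59 degrees, less where a joint would pass 70% of its speed; a pose out of reach is approached as far as the arm can. A call is refused whole if a number of a shift passes 0.05 or a number of a turn 0.15, either way. A call with a gripper value outside its range is refused whole. The fingers move at their own pace and stop on an object; "grip_force" is the grip in N (left out, the last holds). Time passes only in rows, so rows that do not move let the fingers close. It gives the time, the measured TCP pose, the force, the opening and the grip force at its end, in the units of the state.
- r.read_state(): the state, without advancing time (a new reading comes with each control period).
- capture(name): name is "side" or "top"; returns the picture (420x560x3 uint8, blue, green, red); there is no depth.
- camera_model(name): a dict with "fx", "fy", "cx", "cy" (pixels), "k1" (the pictures are not rectified: a ray, as slopes to the right and down, at radius r is drawn at 1 + k1 r^2 times it, then the intrinsics apply), "R" (3x3) and "t" (3): a world point X has camera coordinates R X + t. Camera axes: x right, y down, z forward; pixel columns grow to the right and rows downward; lengths in mm; the calibration is good to about 2 mm. A picture is of the moment at which its call begins. camera_model takes no time and is no camera call.
- r.hand_in(): hands the job in; it is judged then, once.
The state is a dict: "clock": time; "qpos": joint angles; "qvel": joint speeds; "joint_torque": joint torques, N m; "position": TCP position; "tcp_rot": TCP orientation; "force": force on the tool from outside, world axes, zero at the start; "wrist_torque": the same for the moment, N m; "gripper_width": finger opening in mm; "grasp_force": force on a finger pad.
Only numpy, scipy, OpenCV 4.12 (cv2) and the standard library are available. Lean on these libraries where they do the work, as an engineer would, in place of code of your own. Each camera call takes 0.05 s, during which the arm holds its last target. There are 200 camera calls.

### The job

Change the small bench screw press over to its next job: wind its handwheel up to open the space on the spindle, draw the thick horseshoe stop off and lay it flat in the shallow wooden tray. Then slide every thin horseshoe stop that lies on the bench sideways onto the spindle, flat on one another above the nut with the spindle right at the bottom of each slot, and wind the wheel down again until the collar bears firmly on the stack. Leave the ink jar, the ink tin, the tape roll and the ink roller where they are.

Things in the scene. Friction and masses are not known exactly. Their poses are not given: they have to be found in the camera images.
- press: Grey bench screw press, bolted down. Origin on its underside below the vertical spindle axis, z up. Base plate x -73..97, y -62..62 mm, 16 mm high; column at x 55..97; head 56 mm wide, x -64..100, top at z 122. On the head a round dark nut flange, 111 mm across its flat top at z 130, from which the 18 mm steel spindle rises. A pressing foot hangs below the head
- nut_top (a point): Point on the spindle axis in the flat top of the nut flange, 130 mm above the bench: the face the stops lie on. Fixed to the press
- collar_face (a point): Point on the spindle axis in the flat underside of the steel thrust collar (44 mm diameter, 14 mm high, does not turn) below the handwheel. It rises and sinks with the spindle; the stops go between nut_top and collar_face
- wheel_grip (a point): Point on the spindle axis at mid-height of the handwheel's rim, 33 mm above collar_face. Black round wheel, 62 mm over the rim, rim 14 mm high, 4 spokes; hub and hexagon nut end 15 mm above this point. Grip it across its diameter from above at any yaw; it rises or sinks as it turns. Free space of 26 mm between rim and the collar's underside
- wheel (a joint): Angle of the handwheel, rad, 0 to 16; grows anticlockwise as seen from above, which lifts the spindle (22 mm a full turn, 3.501 mm a radian). Friction about 0.1 N m; it stays where it is left
- screw (a joint): Height of the collar's underside above the nut's top face, m, 0 to 0.056: always 0.003501 x joint wheel. At the start 1.5 to 4 mm more than the thick stop needs
- stop_old: Thick stop: flat aluminium horseshoe 16 mm thick, about 130 g, at first on the spindle, handle to the robot's side. Origin on the axis of the slot's round bottom, mid-thickness; z normal to the plate. Horseshoe 58 mm wide; slot 22 mm wide, open to local +x (rounded prongs end at x +23); back at x -29; behind it a straight black handle 16 mm wide, same thickness, from x -44 to -118
- tray: Shallow plywood tray, 230 x 130 x 24 mm (long side local x), walls 6 mm, floor 6 mm thick, fixed to the bench. Origin at the centre of its underside. It is empty
- jar_ink: Dark ink jar with black lid, 69 mm diameter, 75 mm high; origin at the centre of its underside. Leave alone
- tape: Roll of masking tape lying flat, 90 mm diameter, 18 mm high; origin at the centre of its underside. Leave alone
- tin: Round blue ink tin, 69 mm diameter, 43 mm high; origin at the centre of its underside. Leave alone
- roller: Ink roller (brayer) lying down, 114 x 190 x 34 mm; origin at the centre of its underside. Leave alone
- stop_a: One of the thin stops, lying flat on the bench (2 to 4 of stop_a to stop_d are present): outline of stop_old (slot mouth to +x, black handle along -x to x -118 mm), 10 mm thick, about 90 g. Origin on the axis of the slot's round bottom, at mid-thickness
- stop_b: Thin stop like stop_a, may be absent
- stop_c: Thin stop like stop_a, may be absent
- stop_d: Thin stop like stop_a, may be absent
Things that resemble listed ones, but are neither listed nor needed, are in the scene too. Leave any purple look-alike of the stop_b alone.

How it is judged (in metres and radians):
On the way, in this order (a step that is already met when the one before it is completed fails the run):
1. the thick stop is off the spindle (horizontal distance between stop_old and nut_top above 0.1 m), for 0.2 s.
2. every thin stop is on the spindle, lying flat between nut and collar (horizontal distance between each of stop_a, stop_b, stop_c, stop_d and nut_top below 0.006 m and (angle between stop_a's own z axis and vertical below 0.06 rad or angle between stop_a's own z axis and vertical above 3.08 rad) and z of each of stop_a, stop_b, stop_c, stop_d in the frame of nut_top above 0.0025 m and z of each of stop_a, stop_b, stop_c, stop_d in the frame of collar_face below -0.002 m and (angle between stop_b's own z axis and vertical below 0.06 rad or angle between stop_b's own z axis and vertical above 3.08 rad) and (angle between stop_c's own z axis and vertical below 0.06 rad or angle between stop_c's own z axis and vertical above 3.08 rad) and (angle between stop_d's own z axis and vertical below 0.06 rad or angle between stop_d's own z axis and vertical above 3.08 rad)), for 0.2 s.
At the end, for the whole second after the job is handed in: Every thin stop is within 6 mm of the spindle axis, flat (0.06 rad) between nut and collar; the collar is within 1.8 mm of the topmost and the stack is pressed with over 5 N; the thick stop lies flat (0.08 rad) and still on the tray floor (all of step 2 and z of any of stop_a, stop_b, stop_c, stop_d in the frame of collar_face above -0.0068 m and contact force between any of stop_a, stop_b, stop_c, stop_d and press above 5 N and x of stop_old in the frame of tray between -0.11 and 0.11 m and y of stop_old in the frame of tray between -0.06 and 0.06 m and z of stop_old in the frame of tray below 0.02 m and (angle between stop_old's own z axis and vertical below 0.08 rad or angle between stop_old's own z axis and vertical above 3.06 rad) and linear speed of stop_old below 0.02 m/s); the robot touches nothing.
It fails at once if a bystander (ink jar, tin, tape roll, roller) is shifted more than 3 cm (distance of any of jar_ink, tape, tin, roller from where it was at the start of the episode above 0.03 m).
Of stop_a, stop_b, stop_c, stop_d only 2 to 4 are there at a start; the rules pass over those that are not, and their reading is None.
At some moment in a run one of stop_a, stop_b, stop_c, stop_d may be knocked a few centimetres aside while the robot is not near it.
Once in a run the grip may slacken for a moment while it holds something.
It also fails if it takes over 210 s, if anything falls off the work surface, if the arm or the gripper's body presses on something with over 40 N, if the wrist force passes 120 N, or if a joint passes its speed limit or range.

## Working session

There is one attempt and no reset: what is moved stays moved. The work goes in short steps, Python scripts to look and compute and a tool call to move; the robot and the scene stay as the last step left them, time stands still between calls to the robot, and variables do not carry over. Pictures are saved under pics/ and viewed, at most 14 in all, crops included, and the job is handed in when it is done.

Besides the shell and the picture viewer there is one more tool, called after "Request:" by a JSON object that holds its "op" and its "data", one argument or row to a line. step_arm: Moves the arm, as the interface text tells. Its arguments: {"type":"object","properties":{"rows":{"type":"array"},"grip_force":{"type":"number"}},"required":["rows"]}

```bash
mkdir -p pics; ls
python3 - <<'E'
from bench import r,capture,camera_model
import cv2
for n in("side","top"):
    cv2.imwrite(f"pics/{n}0.png",capture(n)); print(n,camera_model(n))
print(r.read_state())
E
```

```text
pics
side {'fx': 446.5281426641068, 'fy': 446.5281426641068, 'cx': 280.49859150048565, 'cy': 203.7885336279369, 'k1': -0.031490070706518755, 'R': array([[-0.91328472, -0.40728326,  0.00560091],
       [-0.26886505,  0.59245482, -0.7594135 ],
       [ 0.30597812, -0.69506664, -0.65058417]]), 't': array([ 517.20711462,  291.54439921, 1260.43390036])}
top {'fx': 483.8382706232943, 'fy': 483.8382706232943, 'cx': 287.34422237310423, 'cy': 214.492466926869, 'k1': -0.1321899393933105, 'R': array([[-0.01330639, -0.99972017, -0.01955838],
       [-0.98950129,  0.01598048, -0.14363781],
       [ 0.14391017,  0.01744174, -0.98943704]]), 't': array([ -57.43653032,  635.78009868, 1576.10606517])}
{'clock': 0.1, 'qpos': array([ 1.01838217e+00,  1.24450945e-01,  1.65154456e+00,  2.65485587e-05,
        1.36746601e+00, -8.26032315e-02]), 'qvel': array([ 0.0018653 , -0.00107913, -0.00131119, -0.00044067,  0.0028564 ,
        0.00272473]), 'joint_torque': array([ 1.06800857e-03, -4.24929070e+01, -3.66654754e+01, -1.39204149e-04,
        4.00632664e-03,  3.43844761e-05]), 'position': array([293.99131828, 579.08356559, 220.2645765 ]), 'tcp_rot': array([-3.13973231e+00, -1.80101301e-04,  2.67177618e+00]), 'force': array([-0.6627185 ,  0.60779879, -0.31519331]), 'wrist_torque': array([ 0.03052881,  0.05146614, -0.03083909]), 'grasp_force': 0.0, 'gripper_width': 85.04219734013991}
```

View pics/top0.png

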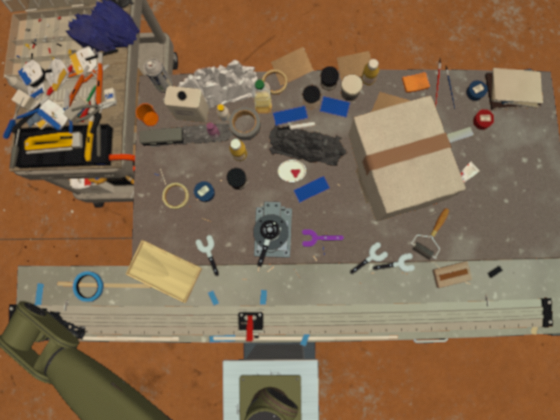

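View pics/side0.png

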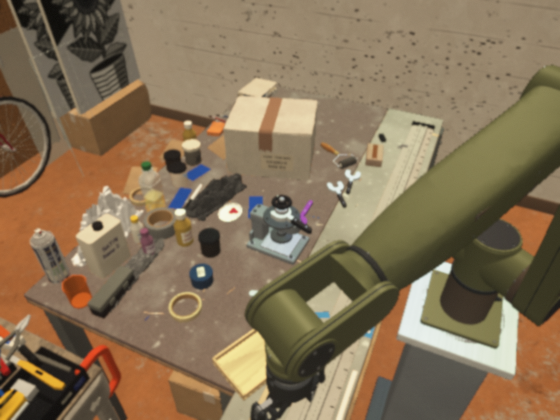

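The top view shows the press at (270,230), with the thick stop's handle running down to (263,262). Grey horseshoes lie at (208,253), (372,258) and (395,264). The purple look-alike is at (322,238), the tray at (163,270), and the tin, roller, jar and tape lie farther off. I'll enlarge the crop to confirm.

```bash
cat > h.py <<'E'
import numpy as np, cv2
from bench import r,capture,camera_model
M={n:camera_model(n) for n in("side","top")}
def proj(n,X):
    m=M[n]; c=m["R"]@np.asarray(X,float)+m["t"]; s=c[:2]/c[2]; s=s*(1+m["k1"]*(s@s))
    return np.array([m["fx"]*s[0]+m["cx"],m["fy"]*s[1]+m["cy"]])
def ray(n,p):
    m=M[n]; d=np.array([(p[0]-m["cx"])/m["fx"],(p[1]-m["cy"])/m["fy"]]); s=d.copy()
    for _ in range(20): s=d/(1+m["k1"]*(s@s))
    v=m["R"].T@np.array([s[0],s[1],1]); return -m["R"].T@m["t"], v/np.linalg.norm(v)
def onz(n,p,z):
    o,v=ray(n,p); return o+v*(z-o[2])/v[2]
def tri(pt,ps):
    A=np.zeros((3,3));b=np.zeros(3);L=[]
    for n,p in(("top",pt),("side",ps)):
        o,v=ray(n,p);P=np.eye(3)-np.outer(v,v);A+=P;b+=P@o;L.append((o,P))
    X=np.linalg.solve(A,b); return X,[np.linalg.norm(P@(X-o)) for o,P in L]
def up(im,x0,y0,x1,y1,k,name,step=10):
    c=cv2.resize(im[y0:y1,x0:x1],None,fx=k,fy=k,interpolation=cv2.INTER_CUBIC)
    for x in range(x0,x1):
        if x%step==0: cv2.line(c,((x-x0)*k,0),((x-x0)*k,6),(0,255,255),1); cv2.putText(c,str(x),((x-x0)*k,16),0,.35,(0,255,255),1)
    for y in range(y0,y1):
        if y%step==0: cv2.line(c,(0,(y-y0)*k),(6,(y-y0)*k),(0,255,255),1); cv2.putText(c,str(y),(8,(y-y0)*k+4),0,.35,(0,255,255),1)
    cv2.imwrite(name,c)
E
python3 - <<'E'
from h import *
t=cv2.imread("pics/top0.png"); s=cv2.imread("pics/side0.png")
a=t[195:300,120:280]; b=t[195:300,310:470]
up(t,120,195,280,300,5,"pics/a.png"); up(t,300,200,460,290,5,"pics/b.png")
A=cv2.imread("pics/b.png"); 
up(s,235,160,375,265,5,"pics/c.png")
E
```

```text
(no output)
```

View pics/a.png

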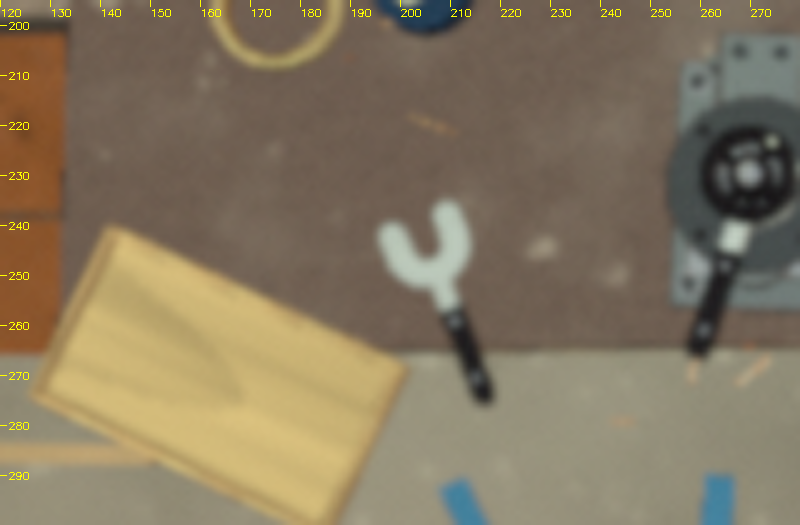

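View pics/b.png

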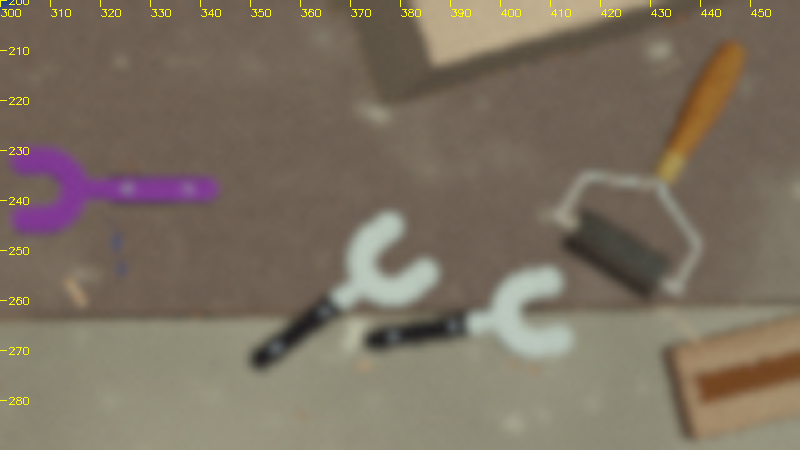

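View pics/c.png

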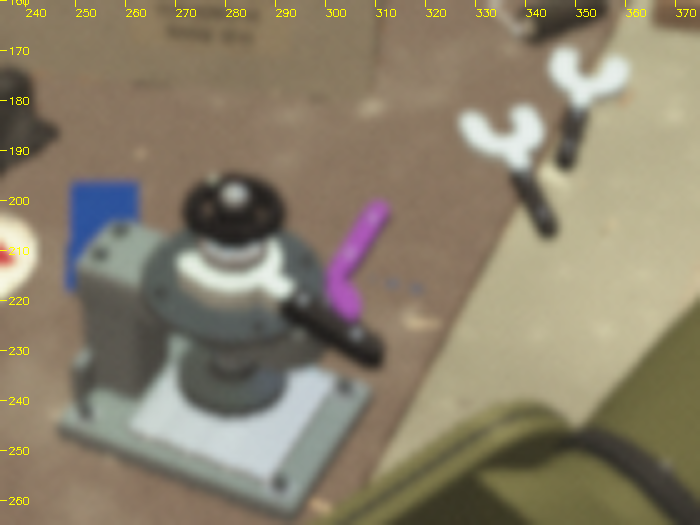

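The crops show four horseshoe-like things:
- Grey at top px (205,248), (373,258) and (399,264). These fit the thin stops: aluminium with a black handle.
- Purple at (312,238), the look-alike to leave.

The thick stop is on the spindle with its handle towards (258,266). The wheel hub is at top (269,229) and side (281,199). Next I measure them.

```bash
cat >> h.py <<'E'
def stop(n,im,c,z,rad=38):
    """alu+handle blobs near pixel c -> origin, direction angle (handle->mouth) on plane z"""
    h=cv2.cvtColor(im,cv2.COLOR_BGR2HSV).astype(int); H,S,V=h[...,0],h[...,1],h[...,2]
    yy,xx=np.mgrid[:im.shape[0],:im.shape[1]]; near=np.hypot(xx-c[0],yy-c[1])<rad
    al=(near&(V>150)&(S<38)).astype(np.uint8); bl=(near&(V<70)).astype(np.uint8)
    def comp(m,pt):
        k,l,s,ce=cv2.connectedComponentsWithStats(m)
        best=min((i for i in range(1,k) if s[i,4]>25),key=lambda i:np.hypot(*(ce[i]-pt))); return l==best
    a=comp(al,np.array(c)); ys,xs=np.nonzero(a)
    P=np.array([onz(n,p,z) for p in zip(xs,ys)])[:,:2]
    ca=P.mean(0); b=comp(cv2.morphologyEx(bl,cv2.MORPH_CLOSE,np.ones((3,3))),np.array([xs.mean(),ys.mean()]))
    ys2,xs2=np.nonzero(b); Q=np.array([onz(n,p,z) for p in zip(xs2,ys2)])[:,:2]; cb=Q.mean(0)
    d=ca-cb; L=np.linalg.norm(d); d/=L
    u=(Q-cb)@d; w=(P-cb)@np.array([-d[1],d[0]]); up_=(P-cb)@d
    return dict(orig=cb+81*d,ang=np.arctan2(d[1],d[0]),handle=cb,sep=L,hlen=np.ptp(u),width=np.ptp(w),tip=up_.max()-81,pix=(xs.mean(),ys.mean()),hpix=(xs2.mean(),ys2.mean()),area=len(xs))
E
python3 - <<'E'
from h import *
np.set_printoptions(precision=2,suppress=True)
t=cv2.imread("pics/top0.png"); s=cv2.imread("pics/side0.png")
ct=dict(A=(205,248),B=(373,258),C=(400,264)); cs=dict(B=(337,187),C=(350,174))
for k in "ABC":
    d=stop("top",t,ct[k],10); print(k,{i:np.round(v,2) for i,v in d.items()})
    if k in cs:
        e=stop("side",s,cs[k],10,30); print("  side",{i:np.round(v,2) for i,v in e.items()}); print("  tri",tri(d["pix"],e["pix"]),tri(d["hpix"],e["hpix"]))
print("hub",tri((269,229.3),(281.3,198.5)))
# flange: dark disc side/top ; tray corners at z=24
for p in((141,240),(201,268.5),(127.5,273.5)): print("tray",onz("top",p,24))
print("old handle end/neck", onz("top",(259.5,265.5),146),onz("top",(266.5,243),146))
E
```

```text
A {'orig': array([543.25, 216.48]), 'ang': np.float64(0.38), 'handle': array([467.97, 186.58]), 'sep': np.float64(74.74), 'hlen': np.float64(60.18), 'width': np.float64(58.69), 'tip': np.float64(23.1), 'pix': array([205.79, 245.49]), 'hpix': array([213.67, 265.78]), 'area': np.int64(190)}
B {'orig': array([ 532.73, -351.83]), 'ang': np.float64(0.41), 'handle': array([ 458.45, -384.13]), 'sep': np.float64(47.57), 'hlen': np.float64(20.07), 'width': np.float64(69.3), 'tip': np.float64(-1.7), 'pix': array([376.02, 253.34]), 'hpix': array([382.04, 266.11]), 'area': np.int64(188)}
  side {'orig': array([ 504.2 , -436.22]), 'ang': np.float64(1.6), 'handle': array([ 506.35, -517.2 ]), 'sep': np.float64(158.98), 'hlen': np.float64(51.95), 'width': np.float64(63.93), 'tip': np.float64(111.36), 'pix': array([335.62, 186.76]), 'hpix': array([347.46, 163.78]), 'area': np.int64(143)}
  tri (array([ 503.27, -365.96,    3.82]), [np.float64(0.8650328105629524), np.float64(0.8650328105630296)]) (array([ 461.8 , -362.51,  122.47]), [np.float64(7.47691665526094), np.float64(7.4769166552610065)])
C {'or
[... 352 characters left out ...]
), 'handle': array([ 504.46, -520.56]), 'sep': np.float64(75.69), 'hlen': np.float64(44.51), 'width': np.float64(63.19), 'tip': np.float64(32.66), 'pix': array([351.88, 174.92]), 'hpix': array([348.17, 163.45]), 'area': np.int64(132)}
  tri (array([ 468.29, -463.54,    3.04]), [np.float64(2.4774341915329967), np.float64(2.4774341915329843)]) (array([ 505.63, -518.92,   10.89]), [np.float64(1.4684165990635132), np.float64(1.4684165990636342)])
hub (array([569.76, -12.88, 192.52]), [np.float64(0.8218171034175725), np.float64(0.8218171034175629)])
tray [557.58 437.33  24.  ]
tray [458.61 227.3   24.  ]
tray [443.15 482.29  24.  ]
old handle end/neck [461.7   19.97 146.  ] [531.43  -2.35 146.  ]
```

```bash
sed -i 's/def stop(n,im,c,z,rad=38)/def stop(n,im,c,z,rad=38,hc=None)/; s/np.array(\[xs.mean(),ys.mean()\]))$/np.array(hc if hc else [xs.mean(),ys.mean()]))/' h.py
python3 - <<'E'
from h import *
np.set_printoptions(precision=2,suppress=True)
t=cv2.imread("pics/top0.png"); s=cv2.imread("pics/side0.png")
for k,a,b,c,d in(("B",(373,258),(360,265),(337,187),(340,199)),("C",(402,264),(383,267),(350,176),(348,188))):
    x=stop("top",t,a,10,45,b); y=stop("side",s,c,10,30,d)
    for q in(x,y): print(k,{i:np.round(v,2) for i,v in q.items()})
    print("  tri",tri(x["pix"],y["pix"]),tri(x["hpix"],y["hpix"]))
E
```

```text
B {'orig': array([ 505.32, -369.88]), 'ang': np.float64(-0.97), 'handle': array([ 459.32, -303.2 ]), 'sep': np.float64(75.28), 'hlen': np.float64(59.76), 'width': np.float64(58.05), 'tip': np.float64(23.54), 'pix': array([376.02, 253.34]), 'hpix': array([358.21, 266.31]), 'area': np.int64(188)}
B {'orig': array([ 504.2 , -436.22]), 'ang': np.float64(1.6), 'handle': array([ 506.35, -517.2 ]), 'sep': np.float64(158.98), 'hlen': np.float64(51.95), 'width': np.float64(63.93), 'tip': np.float64(111.36), 'pix': array([335.62, 186.76]), 'hpix': array([347.46, 163.78]), 'area': np.int64(143)}
  tri (array([ 503.27, -365.96,    3.82]), [np.float64(0.8650328105629524), np.float64(0.8650328105630296)]) (array([ 451.89, -282.13,  178.66]), [np.float64(1.5211940479351773), np.float64(1.5211940479353756)])
C {'orig': array([ 465.83, -464.8 ]), 'ang': np.float64(-1.48), 'handle': array([ 458.45, -384.13]), 'sep': np.float64(78.76), 'hlen': np.float64(52.46), 'width': np.float64(63.14), 'tip': np.float64(30.62), 'pix': array([404.9 , 263.52]), 'hpix': array([382.04, 266.11]), 'area': np.int64(221)}
C {'orig': array([ 466.2 , -449.16]), 'ang': np.float64(2.06), 'handle': array([ 504.46, -520.56]), 'sep': np.float64(75.69), 'hlen': np.float64(44.51), 'width': np.float64(63.19), 'tip': np.float64(32.66), 'pix': array([351.88, 174.92]), 'hpix': array([348.17, 163.45]), 'area': np.int64(132)}
  tri (array([ 468.29, -463.54,    3.04]), [np.float64(2.4774341915329967), np.float64(2.4774341915329843)]) (array([ 460.61, -362.45,  124.42]), [np.float64(6.314644259607981), np.float64(6.31464425960801)])
```

```bash
cat >> h.py <<'E'
import sys
def go(target,yaw=None,step=.045,first="yaw"):
    s=r.read_state(); p=s["position"]; y0=s["tcp_rot"][2]; y=y0 if yaw is None else yaw
    base=np.pi/2+np.arctan2(p[1],p[0]); 
    q6=s["qpos"][5]
    dy=y-y0; dy=(dy+np.pi)%(2*np.pi)-np.pi
    if yaw is not None and abs(yaw-y0-dy)>1e-6: print("alt dyaw",yaw-y0)
    ya=y0+dy if first=="yaw" else y0
    D=(np.asarray(target,float)-p)/1000; T=np.array([D[0]*np.cos(ya)+D[1]*np.sin(ya), D[0]*np.sin(ya)-D[1]*np.cos(ya), -D[2]])
    n=max(1,int(np.ceil(np.linalg.norm(T)/step)))
    print("at",np.round(p,1),"yaw",round(y0,3),"q6",round(q6,2),"| dyaw",round(dy,3),"| shift",np.round(T,4),"=",n,"x",np.round(T/n,4))
E
python3 -c "
from h import *
go((570,-13,300))"
```

```text
at [294.  579.1 220.3] yaw 2.672 q6 -0.08 | dyaw 0.0 | shift [-0.5142 -0.403  -0.0797] = 15 x [-0.0343 -0.0269 -0.0053]
```

Request:
{"op": "step_arm", "data": {
  "rows": [
    {"grip": -1, "xyz": [-0.0343, -0.0269, -0.0053], "yaw": 0},
    {"grip": -1, "xyz": [-0.0343, -0.0269, -0.0053], "yaw": 0},
    {"grip": -1, "xyz": [-0.0343, -0.0269, -0.0053], "yaw": 0},
    {"grip": -1, "xyz": [-0.0343, -0.0269, -0.0053], "yaw": 0},
    {"grip": -1, "xyz": [-0.0343, -0.0269, -0.0053], "yaw": 0},
    {"grip": -1, "xyz": [-0.0343, -0.0269, -0.0053], "yaw": 0},
    {"grip": -1, "xyz": [-0.0343, -0.0269, -0.0053], "yaw": 0},
    {"grip": -1, "xyz": [-0.0343, -0.0269, -0.0053], "yaw": 0},
    {"grip": -1, "xyz": [-0.0343, -0.0269, -0.0053], "yaw": 0},
    {"grip": -1, "xyz": [-0.0343, -0.0269, -0.0053], "yaw": 0},
    {"grip": -1, "xyz": [-0.0343, -0.0269, -0.0053], "yaw": 0},
    {"grip": -1, "xyz": [-0.0343, -0.0269, -0.0053], "yaw": 0},
    {"grip": -1, "xyz": [-0.0343, -0.0269, -0.0053], "yaw": 0},
    {"grip": -1, "xyz": [-0.0343, -0.0269, -0.0053], "yaw": 0},
    {"grip": -1, "xyz": [-0.0343, -0.0269, -0.0053], "yaw": 0}
  ]
}}

```text
clock: 1.6
position: [570.6, -14.9, 300.6]
tcp_rot: [-3.141, -0.001, 2.672]
force: [0.2, -0.0, 0.6]
gripper_width: 85.5
grasp_force: 0.0
```

Request:
{"op": "step_arm", "data": {
  "rows": [
    {"grip": -1, "xyz": [0, 0, 0], "yaw": -0.149},
    {"grip": -1, "xyz": [0, 0, 0], "yaw": -0.149},
    {"grip": -1, "xyz": [0, 0, 0], "yaw": -0.149},
    {"grip": -1, "xyz": [0, 0, 0], "yaw": -0.149},
    {"grip": -1, "xyz": [0, 0, 0], "yaw": -0.149},
    {"grip": -1, "xyz": [0, 0, 0], "yaw": -0.149},
    {"grip": -1, "xyz": [0, 0, 0], "yaw": -0.149},
    {"grip": -1, "xyz": [0, 0, 0], "yaw": -0.149},
    {"grip": -1, "xyz": [0, 0, 0], "yaw": -0.149},
    {"grip": -1, "xyz": [0, 0, 0], "yaw": -0.149},
    {"grip": -1, "xyz": [0, 0, 0], "yaw": -0.149},
    {"grip": -1, "xyz": [0, 0, 0], "yaw": -0.149},
    {"grip": -1, "xyz": [0, 0, 0], "yaw": -0.149}
  ]
}}

```text
clock: 2.9
position: [571.5, 49.5, 298.0]
tcp_rot: [-3.129, -0.055, -1.78]
force: [-0.2, -0.4, 0.2]
gripper_width: 85.6
grasp_force: 0.0
```

Request:
{"op": "step_arm", "data": {
  "rows": [
    {"grip": -1, "xyz": [0, 0, 0], "yaw": 0.149},
    {"grip": -1, "xyz": [0, 0, 0], "yaw": 0.149},
    {"grip": -1, "xyz": [0, 0, 0], "yaw": 0.149},
    {"grip": -1, "xyz": [0, 0, 0], "yaw": 0.149},
    {"grip": -1, "xyz": [0, 0, 0], "yaw": 0.149},
    {"grip": -1, "xyz": [0, 0, 0], "yaw": 0.149},
    {"grip": -1, "xyz": [0, 0, 0], "yaw": 0.149},
    {"grip": -1, "xyz": [0, 0, 0], "yaw": 0.149},
    {"grip": -1, "xyz": [0, 0, 0], "yaw": 0.149},
    {"grip": -1, "xyz": [0, 0, 0], "yaw": 0.149},
    {"grip": -1, "xyz": [0, 0, 0], "yaw": 0.149},
    {"grip": -1, "xyz": [0, 0, 0], "yaw": 0.149},
    {"grip": -1, "xyz": [0, 0, 0], "yaw": 0.149},
    {"grip": -1, "xyz": [0, 0, 0], "yaw": 0.149},
    {"grip": -1, "xyz": [0, 0, 0], "yaw": 0.149},
    {"grip": -1, "xyz": [0, 0, 0], "yaw": 0.149},
    {"grip": -1, "xyz": [0, 0, 0], "yaw": 0.149},
    {"grip": -1, "xyz": [0, 0, 0], "yaw": 0.149},
    {"grip": -1, "xyz": [0, 0, 0], "yaw": 0.149},
    {"grip": -1, "xyz": [0, 0, 0], "yaw": 0.149}
  ]
}}

```text
clock: 4.9
position: [571.0, 50.6, 297.7]
tcp_rot: [3.139, 0.055, 1.519]
force: [0.2, -0.5, -0.1]
gripper_width: 85.4
grasp_force: 0.0
```

Request:
{"op": "step_arm", "data": {
  "rows": [
    {"grip": -1, "xyz": [0, 0, 0], "yaw": 0.149},
    {"grip": -1, "xyz": [0, 0, 0], "yaw": 0.149},
    {"grip": -1, "xyz": [0, 0, 0], "yaw": 0.149},
    {"grip": -1, "xyz": [0, 0, 0], "yaw": 0.149},
    {"grip": -1, "xyz": [0, 0, 0], "yaw": 0.149},
    {"grip": -1, "xyz": [0, 0, 0], "yaw": 0.149},
    {"grip": -1, "xyz": [0, 0, 0], "yaw": 0.149},
    {"grip": -1, "xyz": [0, 0, 0], "yaw": 0.149},
    {"grip": -1, "xyz": [0, 0, 0], "yaw": 0.149},
    {"grip": -1, "xyz": [0, 0, 0], "yaw": 0.149},
    {"grip": -1, "xyz": [0, 0, 0], "yaw": 0.149},
    {"grip": -1, "xyz": [0, 0, 0], "yaw": 0.149},
    {"grip": -1, "xyz": [0, 0, 0], "yaw": 0.149},
    {"grip": -1, "xyz": [0, 0, 0], "yaw": 0.149},
    {"grip": -1, "xyz": [0, 0, 0], "yaw": 0.149},
    {"grip": -1, "xyz": [0, 0, 0], "yaw": 0.149}
  ]
}}

```text
clock: 6.5
position: [571.0, 50.6, 297.7]
tcp_rot: [3.106, -0.041, -0.864]
force: [-0.4, -0.3, 0.1]
gripper_width: 85.0
grasp_force: 0.0
```

```bash
sed -i 's/| dyaw",round(dy,3)/| tool yaw",round(-dy,3)/' h.py; python3 -c "
from h import *
go((570,-13,188))"
```

```text
at [571.   50.6 297.7] yaw -0.864 q6 2.46 | tool yaw -0.0 | shift [0.0477 0.0421 0.1097] = 3 x [0.0159 0.014  0.0366]
```

```bash
python3 -c "
from h import *
from scipy.spatial.transform import Rotation as Ro
s=r.read_state(); print(np.round(s['qpos'],4)); print(Ro.from_euler('xyz',s['tcp_rot']).apply([0,0,1]).round(4))
for t in ([-3.129,-.055,-1.78],[3.139,.055,1.519]): print(Ro.from_euler('xyz',t).apply([0,0,1]).round(4))"
```

```text
[ 0.022  -0.078   1.7293 -0.0548  1.492   2.4622]
[-4.000e-04 -5.460e-02 -9.985e-01]
[ 9.000e-04 -5.640e-02 -9.984e-01]
[-3.000e-04 -5.500e-02 -9.985e-01]
```

Request:
{"op": "step_arm", "data": {
  "rows": [
    {"grip": -1, "xyz": [0, 0, 0], "yaw": 0.149},
    {"grip": -1, "xyz": [0, 0, 0], "yaw": 0.149},
    {"grip": -1, "xyz": [0, 0, 0], "yaw": 0.14},
    {"grip": -1, "xyz": [0, 0, 0], "yaw": 0.08}
  ]
}}

```text
clock: 6.9
position: [570.7, 34.8, 298.1]
tcp_rot: [3.133, -0.038, -1.348]
force: [-0.3, -0.1, -0.1]
gripper_width: 85.3
grasp_force: 0.0
```

```bash
cat > q.py <<'E'
from h import *
from scipy.spatial.transform import Rotation as Ro
s=r.read_state(); print(np.round(s['qpos'],4),s['position'].round(1)); print(Ro.from_euler('xyz',s['tcp_rot']).apply([0,0,1]).round(4))
E
python3 q.py
```

```text
[-0.0135 -0.0837  1.7335 -0.039   1.4914  2.909 ] [570.7  34.8 298.1]
[-1.000e-04 -3.890e-02 -9.992e-01]
```

Request:
{"op": "step_arm", "data": {
  "rows": [
    {"grip": -1, "xyz": [0, 0, 0], "yaw": 0.12}
  ]
}}

```text
clock: 7.0
position: [568.3, 3.7, 298.7]
tcp_rot: [-3.14, -0.012, -1.418]
force: [0.8, -0.0, 0.1]
gripper_width: 85.5
grasp_force: 0.0
```

```bash
python3 q.py
```

```text
[-0.082  -0.0956  1.7435 -0.0117  1.4894  2.9079] [568.3   3.7 298.7]
[ 0.0033 -0.012  -0.9999]
```

Request:
{"op": "step_arm", "data": {
  "rows": [
    {"grip": -1, "xyz": [0, 0, 0], "yaw": 0.04},
    {"grip": -1, "xyz": [0, 0, 0], "yaw": 0}
  ]
}}

```text
clock: 7.2
position: [567.0, -8.9, 299.0]
tcp_rot: [-3.138, -0.005, -1.445]
force: [-0.1, 0.3, -0.0]
gripper_width: 85.8
grasp_force: 0.0
```

```bash
python3 q.py
```

```text
[-0.1083 -0.0992  1.7462 -0.004   1.4897  2.9079] [567.   -8.9 299. ]
[ 0.0045 -0.0044 -1.    ]
```

Request:
{"op": "step_arm", "data": {
  "rows": [
    {"grip": -1, "xyz": [0, 0, 0], "yaw": -0.145},
    {"grip": -1, "xyz": [0.0048, -0.0018, 0.02]},
    {"grip": -1, "xyz": [0, 0, 0.03]},
    {"grip": -1, "xyz": [0, 0, 0.03]},
    {"grip": -1, "xyz": [0, 0, 0.02]},
    {"grip": -1, "xyz": [0, 0, 0.012]},
    {"grip": -1, "xyz": [0, 0, 0]}
  ]
}}

```text
validation failed for argument at $.ro...
```

Request:
{"op": "step_arm", "data": {
  "rows": [
    {"grip": 0, "xyz": [0, 0, 0]},
    {"grip": 0.5, "xyz": [0, 0, 0]},
    {"grip": 0.5, "xyz": [0, 0, 0]},
    {"grip": 0.5, "xyz": [0, 0, 0]},
    {"grip": 0.5, "xyz": [0, 0, 0]},
    {"grip": 0.5, "xyz": [0, 0, 0]}
  ],
  "grip_force": 30
}}

```text
validation failed for argument at $.ro...
```

```bash
python3 q.py; python3 -c "
from h import *
up(capture('side'),220,130,360,235,5,'pics/d.png')"
```

```text
[-0.1083 -0.0992  1.7462 -0.004   1.4897  2.9079] [567.   -8.9 299. ]
[ 0.0045 -0.0044 -1.    ]
```

View pics/d.png

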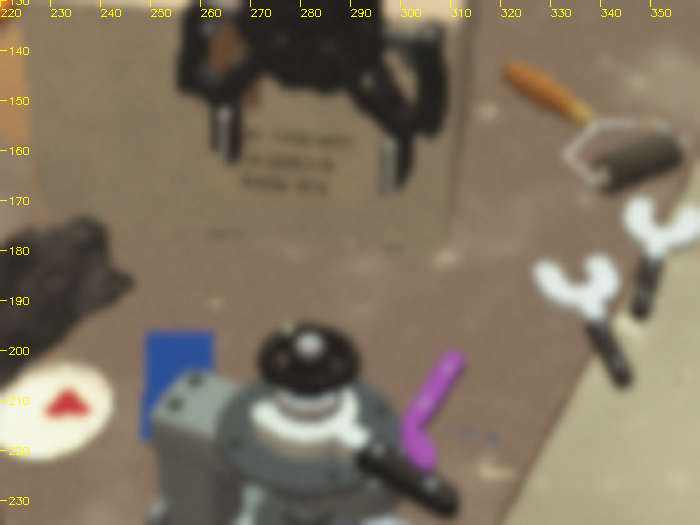

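The rows were refused because yaw is required. The view shows the gripper open above the press (fingers at (265,150) and (298,180)), and the wheel is still at (280,200).

Request:
{"op": "step_arm", "data": {
  "rows": [
    {"grip": -1, "xyz": [0, 0, 0], "yaw": -0.145},
    {"grip": -1, "xyz": [0.0048, -0.0018, 0.02], "yaw": 0},
    {"grip": -1, "xyz": [0, 0, 0.03], "yaw": 0},
    {"grip": -1, "xyz": [0, 0, 0.03], "yaw": 0},
    {"grip": -1, "xyz": [0, 0, 0.02], "yaw": 0},
    {"grip": -1, "xyz": [0, 0, 0.012], "yaw": 0},
    {"grip": -1, "xyz": [0, 0, 0], "yaw": 0}
  ]
}}

```text
clock: 7.95
position: [569.8, -11.3, 185.2]
tcp_rot: [-3.142, -0.004, -1.296]
force: [0.6, 0.7, 0.1]
gripper_width: 85.6
grasp_force: 0.0
```

Request:
{"op": "step_arm", "data": {
  "rows": [
    {"grip": 0, "xyz": [0, 0, 0], "yaw": 0},
    {"grip": 0.5, "xyz": [0, 0, 0], "yaw": 0},
    {"grip": 0.5, "xyz": [0, 0, 0], "yaw": 0},
    {"grip": 0.5, "xyz": [0, 0, 0], "yaw": 0},
    {"grip": 0.5, "xyz": [0, 0, 0], "yaw": 0},
    {"grip": 0.5, "xyz": [0, 0, 0], "yaw": 0}
  ],
  "grip_force": 30
}}

```text
clock: 8.55
position: [571.0, -12.4, 187.7]
tcp_rot: [-3.138, -0.006, -1.298]
force: [-0.5, 0.1, 0.4]
gripper_width: 22.0
grasp_force: 0.0
```

```bash
python3 q.py; python3 -c "
from h import *
up(capture('side'),220,130,360,235,5,'pics/d2.png')"
```

```text
[-0.1136 -0.0294  1.8666 -0.0042  1.2984  2.7562] [571.  -12.4 187.7]
[ 0.0054 -0.0047 -1.    ]
```

View pics/d2.png

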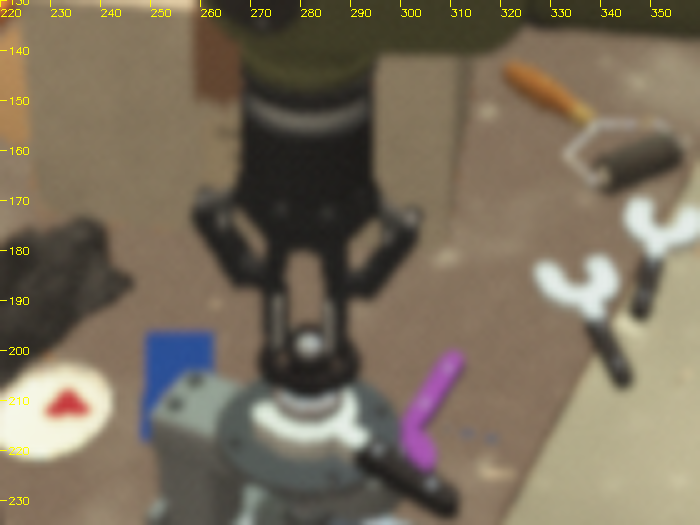

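```bash
python3 -c "
from h import *
for z in (162,170,175,182,189,192,197): print(z,proj('side',(570,-13,z)).round(1),proj('top',(570,-13,z)).round(1), [proj('side',(570+31*a,-13,z)).round(0).tolist() for a in(-1,1)])
s=r.read_state(); print(s['force'],s['grasp_force'],s['gripper_width'],s['position'])
im=capture('top'); up(im,220,180,340,270,6,'pics/e.png')
"
```

```text
162 [281.4 206.3] [269.5 230.1] [[291.0, 209.0], [272.0, 204.0]]
170 [281.5 204.3] [269.4 229.8] [[291.0, 207.0], [272.0, 202.0]]
175 [281.5 203. ] [269.3 229.6] [[291.0, 206.0], [272.0, 200.0]]
182 [281.5 201.2] [269.2 229.4] [[291.0, 204.0], [272.0, 198.0]]
189 [281.5 199.4] [269.  229.1] [[291.0, 202.0], [272.0, 197.0]]
192 [281.5 198.6] [269. 229.] [[291.0, 201.0], [272.0, 196.0]]
197 [281.5 197.3] [268.9 228.8] [[291.0, 200.0], [272.0, 195.0]]
[-1.38816286 -0.37784675 -0.07084753] 0.0 21.30720924450618 [570.9483391  -12.34764313 187.56476553]
```

View pics/e.png

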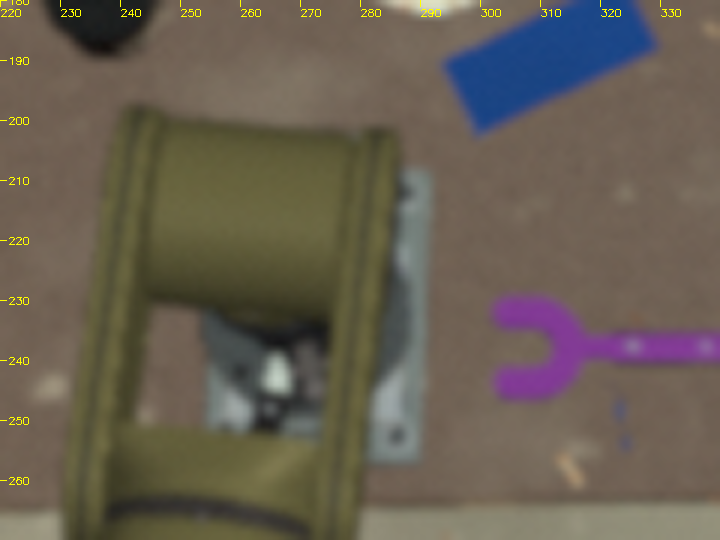

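```bash
python3 -c "
from h import *
for z in (187,195,235,260,274,287,299,320): print(z,proj('side',(568,-10,z)).round(1),proj('side',(568-37,-20,z)).round(1),proj('side',(568+37,0,z)).round(1))
print([(-M[n]['R'].T@M[n]['t']).round(0) for n in M])
s=r.read_state();print(s['position'],s['gripper_width'])"
```

```text
187 [281.7 200.7] [294.6 202.1] [268.9 199.4]
195 [281.7 198.6] [294.6 200. ] [268.9 197.3]
235 [281.8 188. ] [295.  189.3] [268.7 186.7]
260 [281.9 181.1] [295.2 182.5] [268.6 179.8]
274 [281.9 177.2] [295.4 178.5] [268.6 175.9]
287 [282.  173.5] [295.5 174.9] [268.5 172.2]
299 [282.  170.1] [295.6 171.4] [268.5 168.8]
320 [282.1 163.9] [295.8 165.2] [268.4 162.6]
[array([ 165.,  914., 1039.]), array([ 402.,  -95., 1650.])]
[570.92573761 -12.3245468  187.48386297] 21.40204293474563
```

Request:
{"op": "step_arm", "data": {
  "rows": [
    {"grip": 0.5, "xyz": [0, 0, -0.03], "yaw": 0},
    {"grip": -1, "xyz": [0, 0, 0], "yaw": 0},
    {"grip": -1, "xyz": [0, 0, 0], "yaw": 0},
    {"grip": -1, "xyz": [0, 0, 0], "yaw": 0},
    {"grip": -1, "xyz": [0, 0, 0], "yaw": 0},
    {"grip": -1, "xyz": [0, 0, 0], "yaw": 0},
    {"grip": -1, "xyz": [0, 0, 0.03], "yaw": 0},
    {"grip": -1, "xyz": [0, 0, 0], "yaw": 0}
  ]
}}

```text
clock: 9.45
position: [568.2, -12.0, 182.9]
tcp_rot: [3.138, -0.003, -1.298]
force: [-0.0, -0.5, 0.2]
gripper_width: 85.5
grasp_force: 0.0
```

```bash
python3 -c "
from h import *
im=capture('side'); up(im,230,150,340,230,7,'pics/f.png')
print(r.read_state()['position'])"
```

```text
[569.14832562 -12.10551199 184.79661755]
```

View pics/f.png

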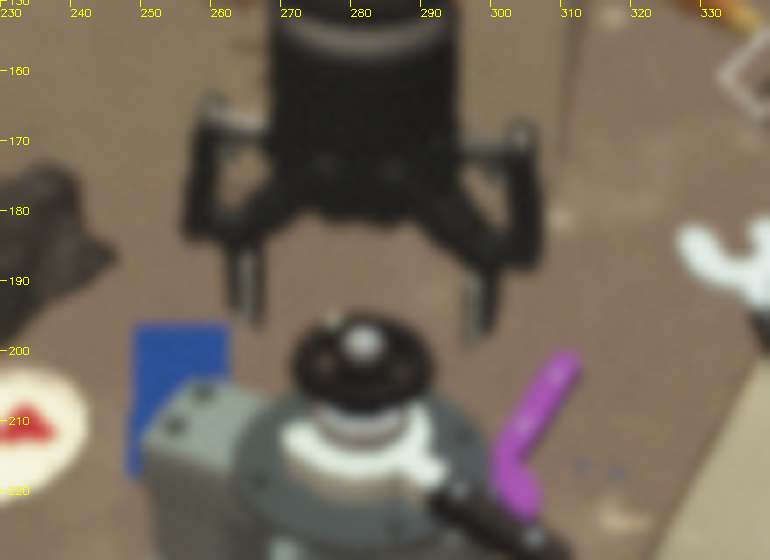

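The view shows the open fingertips at (264,196) and (298,199), about wheel-top height, so the tips stand about 27 mm higher than the reading implies. I'll correct z empirically and go lower.

Request:
{"op": "step_arm", "data": {
  "rows": [
    {"grip": -1, "xyz": [0, 0, 0.012], "yaw": 0},
    {"grip": -1, "xyz": [0, 0, 0.012], "yaw": 0},
    {"grip": -1, "xyz": [0, 0, 0.008], "yaw": 0},
    {"grip": -1, "xyz": [0, 0, 0], "yaw": 0}
  ]
}}

```text
clock: 9.9
position: [570.1, -12.3, 153.6]
tcp_rot: [-3.141, -0.005, -1.298]
force: [0.2, 0.4, -0.3]
gripper_width: 85.3
grasp_force: 0.0
```

Request:
{"op": "step_arm", "data": {
  "rows": [
    {"grip": 0, "xyz": [0, 0, 0], "yaw": 0},
    {"grip": 0.2, "xyz": [0, 0, 0], "yaw": 0},
    {"grip": 0.2, "xyz": [0, 0, 0], "yaw": 0},
    {"grip": 0.2, "xyz": [0, 0, 0], "yaw": 0},
    {"grip": 0.2, "xyz": [0, 0, 0], "yaw": 0},
    {"grip": 0.2, "xyz": [0, 0, 0], "yaw": 0}
  ],
  "grip_force": 30
}}

```text
clock: 10.5
position: [568.9, -13.2, 156.6]
tcp_rot: [3.139, -0.006, -1.298]
force: [-10.4, -2.1, 7.5]
gripper_width: 61.0
grasp_force: 33.2
```

Request:
{"op": "step_arm", "data": {
  "rows": [
    {"grip": 0.3, "xyz": [0, 0.001, 0], "yaw": 0},
    {"grip": 0.3, "xyz": [0, 0, 0], "yaw": 0},
    {"grip": 0.3, "xyz": [0, 0, -0.0005], "yaw": -0.149},
    {"grip": 0.3, "xyz": [0, 0, -0.0005], "yaw": -0.149},
    {"grip": 0.3, "xyz": [0, 0, -0.0005], "yaw": -0.149},
    {"grip": 0.3, "xyz": [0, 0, -0.0005], "yaw": -0.149}
  ],
  "grip_force": 50
}}

```text
clock: 11.1
position: [568.5, -13.5, 158.9]
tcp_rot: [3.137, -0.004, -0.696]
force: [-10.5, -2.4, 7.3]
gripper_width: 60.6
grasp_force: 53.0
```

```bash
python3 -c "
from h import *
s=r.read_state(); print(s['wrist_torque'],s['force'],s['qpos'][5])"
```

```text
[-0.47712911  1.68852382 -0.16617654] [-10.53066014  -2.42256116   7.28758401] 2.153844012120018
```

Request:
{"op": "step_arm", "data": {
  "rows": [
    {"grip": 0.3, "xyz": [0, 0, -0.0005], "yaw": -0.149},
    {"grip": 0.3, "xyz": [0, 0, -0.0006], "yaw": -0.149},
    {"grip": 0.3, "xyz": [0, 0, -0.0005], "yaw": -0.149},
    {"grip": 0.3, "xyz": [0, 0, -0.0006], "yaw": -0.149},
    {"grip": 0.3, "xyz": [0, 0, -0.0005], "yaw": -0.149},
    {"grip": 0.3, "xyz": [0, 0, -0.0006], "yaw": -0.149},
    {"grip": 0.3, "xyz": [0, 0, -0.0005], "yaw": -0.149},
    {"grip": 0.3, "xyz": [0, 0, -0.0006], "yaw": -0.149},
    {"grip": 0.3, "xyz": [0, 0, -0.0005], "yaw": -0.149},
    {"grip": 0.3, "xyz": [0, 0, -0.0006], "yaw": -0.149},
    {"grip": 0.3, "xyz": [0, 0, -0.0005], "yaw": -0.149},
    {"grip": 0.3, "xyz": [0, 0, -0.0006], "yaw": -0.149},
    {"grip": 0.3, "xyz": [0, 0, -0.0005], "yaw": -0.149},
    {"grip": 0.3, "xyz": [0, 0, -0.0006], "yaw": -0.149}
  ]
}}

```text
clock: 12.5
position: [569.0, -15.0, 166.2]
tcp_rot: [3.138, 0.009, 1.39]
force: [-6.9, -7.1, 3.1]
gripper_width: 60.3
grasp_force: 53.0
```

Request:
{"op": "step_arm", "data": {
  "rows": [
    {"grip": 0.3, "xyz": [0, 0, -0.0005], "yaw": -0.149},
    {"grip": 0.3, "xyz": [0, 0, -0.0006], "yaw": -0.149},
    {"grip": 0.3, "xyz": [0, 0, -0.0005], "yaw": -0.149},
    {"grip": 0.3, "xyz": [0, 0, -0.0006], "yaw": -0.149},
    {"grip": 0.3, "xyz": [0, 0, -0.0005], "yaw": -0.149},
    {"grip": 0.3, "xyz": [0, 0, -0.0006], "yaw": -0.149},
    {"grip": 0.3, "xyz": [0, 0, -0.0005], "yaw": -0.149},
    {"grip": 0.3, "xyz": [0, 0, -0.0006], "yaw": -0.149},
    {"grip": 0.3, "xyz": [0, 0, -0.0005], "yaw": -0.149},
    {"grip": 0.3, "xyz": [0, 0, -0.0006], "yaw": -0.149},
    {"grip": 0.3, "xyz": [0, 0, -0.0005], "yaw": -0.149},
    {"grip": 0.3, "xyz": [0, 0, -0.0006], "yaw": -0.149},
    {"grip": 0.3, "xyz": [0, 0, -0.0005], "yaw": -0.149},
    {"grip": 0.3, "xyz": [0, 0, -0.0006], "yaw": -0.149}
  ]
}}

```text
clock: 13.9
position: [570.0, -13.5, 173.6]
tcp_rot: [-3.135, 0.003, -2.808]
force: [-0.9, -5.3, -0.1]
gripper_width: 60.6
grasp_force: 53.8
```

```bash
python3 -c "
from h import *
s=r.read_state(); print(s['wrist_torque'],s['force'],s['position']);  print(s['qpos'])"; python3 q.py
```

```text
[ 0.39282758  0.52835968 -0.13851167] [-0.86165598 -5.2516351  -0.05189229] [570.00589713 -13.52805189 173.56695999]
[-0.11562974 -0.01981744  1.88166471 -0.00467085  1.27422106 -2.01824999]
[-0.1156 -0.0198  1.8817 -0.0047  1.2742 -2.0182] [570.  -13.5 173.6]
[ 0.005  -0.0051 -1.    ]
```

Request:
{"op": "step_arm", "data": {
  "rows": [
    {"grip": 0.3, "xyz": [0, 0, -0.0005], "yaw": -0.149},
    {"grip": 0.3, "xyz": [0, 0, -0.0006], "yaw": -0.149},
    {"grip": 0.3, "xyz": [0, 0, -0.0005], "yaw": -0.149},
    {"grip": 0.3, "xyz": [0, 0, -0.0006], "yaw": -0.149},
    {"grip": 0.3, "xyz": [0, 0, 0], "yaw": 0},
    {"grip": 0, "xyz": [0, 0, 0], "yaw": 0},
    {"grip": -0.5, "xyz": [0, 0, 0], "yaw": 0},
    {"grip": -1, "xyz": [0, 0, 0], "yaw": 0},
    {"grip": -1, "xyz": [0, 0, 0], "yaw": 0},
    {"grip": -1, "xyz": [0, 0, 0], "yaw": 0}
  ]
}}

```text
clock: 14.9
position: [570.3, -12.3, 175.2]
tcp_rot: [-3.134, 0.0, -2.217]
force: [-0.3, 0.8, -0.2]
gripper_width: 85.4
grasp_force: 0.0
```

Request:
{"op": "step_arm", "data": {
  "rows": [
    {"grip": -1, "xyz": [0, 0, -0.03], "yaw": 0},
    {"grip": -1, "xyz": [0, 0, -0.04], "yaw": 0},
    {"grip": -1, "xyz": [0, 0, -0.01], "yaw": 0.149}
  ]
}}

```text
clock: 15.2
position: [571.9, -12.3, 260.6]
tcp_rot: [-3.128, 0.006, -2.37]
force: [0.3, -0.8, 0.1]
gripper_width: 85.8
grasp_force: 0.0
```

```bash
python3 q.py
```

```text
[-0.1134 -0.0784  1.7904 -0.0039  1.4155 -2.4554] [571.9 -12.3 260.6]
[ 0.0136 -0.0054 -0.9999]
```

Request:
{"op": "step_arm", "data": {
  "rows": [
    {"grip": -0.4, "xyz": [0, 0, -0.01], "yaw": 0.149},
    {"grip": -0.4, "xyz": [0, 0, 0], "yaw": 0.149},
    {"grip": -0.4, "xyz": [0, 0, 0], "yaw": 0.149},
    {"grip": -0.4, "xyz": [0, 0, 0], "yaw": 0.149},
    {"grip": -0.4, "xyz": [0, 0, 0], "yaw": 0.149},
    {"grip": -0.4, "xyz": [0, 0, 0], "yaw": 0.149},
    {"grip": -0.4, "xyz": [0, 0, 0], "yaw": 0.149},
    {"grip": -0.4, "xyz": [0, 0, 0], "yaw": 0.033},
    {"grip": -0.4, "xyz": [0, 0, 0], "yaw": 0}
  ]
}}

```text
clock: 16.1
position: [569.7, -12.0, 265.1]
tcp_rot: [-3.139, 0.007, 2.841]
force: [0.1, 0.4, 0.4]
gripper_width: 59.9
grasp_force: 0.0
```

```bash
python3 q.py; python3 -c "
from h import *
go((483.2,13,200),2.837)
go((483.2,13,131),2.837)"
```

```text
[-0.1134 -0.0804  1.7847 -0.0039  1.4312 -1.3834] [569.7 -12.  265.1]
[ 0.0056 -0.0045 -1.    ]
at [569.7 -12.  265.1] yaw 2.841 q6 -1.38 | tool yaw 0.004 | shift [ 0.09   -0.0021  0.0651] = 3 x [ 0.03   -0.0007  0.0217]
at [569.7 -12.  265.1] yaw 2.841 q6 -1.38 | tool yaw 0.004 | shift [ 0.09   -0.0021  0.1341] = 4 x [ 0.0225 -0.0005  0.0335]
```

Request:
{"op": "step_arm", "data": {
  "rows": [
    {"grip": -0.4, "xyz": [0.045, -0.001, 0], "yaw": 0},
    {"grip": -0.4, "xyz": [0.045, -0.001, 0], "yaw": 0},
    {"grip": -0.4, "xyz": [0, 0, 0.045], "yaw": 0},
    {"grip": -0.4, "xyz": [0, 0, 0.045], "yaw": 0},
    {"grip": -0.4, "xyz": [0, 0, 0.025], "yaw": 0},
    {"grip": -0.4, "xyz": [0, 0, 0.019], "yaw": 0},
    {"grip": -0.4, "xyz": [0, 0, 0], "yaw": 0}
  ]
}}

```text
clock: 16.8
position: [481.3, 12.2, 127.1]
tcp_rot: [-3.137, 0.0, 2.842]
force: [-0.4, 0.8, 0.1]
gripper_width: 60.1
grasp_force: 0.0
```

```bash
python3 -c "
from h import *
up(capture('side'),230,150,340,240,7,'pics/g.png')"; python3 q.py
```

```text
[-0.0838 -0.1789  2.1061 -0.0044  1.2117 -1.3532] [482.8  12.1 129.3]
[ 0.0024 -0.0043 -1.    ]
```

View pics/g.png

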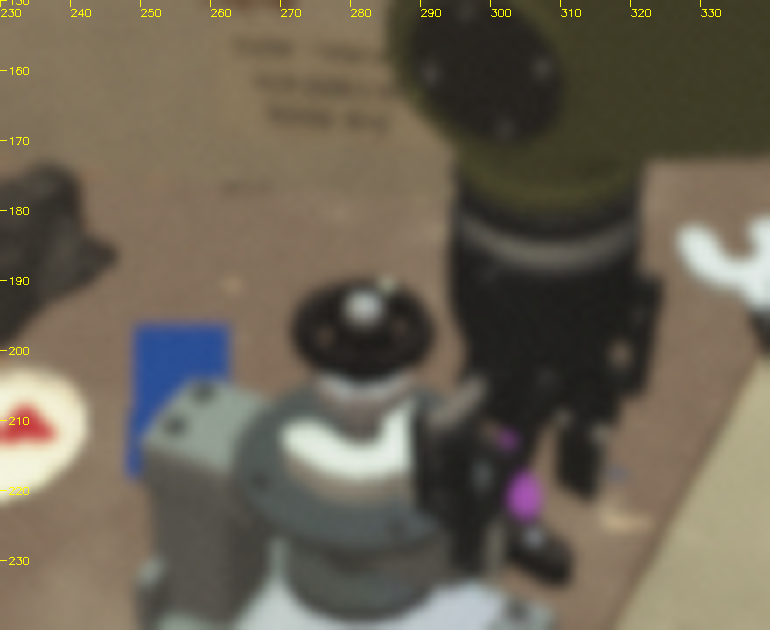

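The wheel has risen (hub at (281,193)). The fingers straddle the handle, with tips at (295,231) and (311,220) and the handle end at (307,229). I'll close.

Request:
{"op": "step_arm", "data": {
  "rows": [
    {"grip": 0.8, "xyz": [0, 0, 0], "yaw": 0},
    {"grip": 0.8, "xyz": [0, 0, 0], "yaw": 0},
    {"grip": 0.8, "xyz": [0, 0, 0], "yaw": 0},
    {"grip": 0.8, "xyz": [0, 0, 0], "yaw": 0},
    {"grip": 0.8, "xyz": [0, 0, 0], "yaw": 0}
  ],
  "grip_force": 60
}}

```text
clock: 17.35
position: [484.6, 12.0, 131.8]
tcp_rot: [-3.14, 0.009, 2.841]
force: [-0.6, 1.4, 4.0]
gripper_width: 13.5
grasp_force: 58.6
```

Request:
{"op": "step_arm", "data": {
  "rows": [
    {"grip": 0.9, "xyz": [0, 0, -0.004], "yaw": 0},
    {"grip": 0.9, "xyz": [0.01, 0, -0.001], "yaw": 0},
    {"grip": 0.9, "xyz": [0.025, 0, 0], "yaw": 0},
    {"grip": 0.9, "xyz": [0.03, 0, 0], "yaw": 0},
    {"grip": 0.9, "xyz": [0.03, 0, 0], "yaw": 0},
    {"grip": 0.9, "xyz": [0.025, 0, 0], "yaw": 0},
    {"grip": 0.9, "xyz": [0, 0, -0.03], "yaw": 0},
    {"grip": 0.9, "xyz": [0, 0, 0], "yaw": 0}
  ],
  "grip_force": 90
}}

```text
clock: 18.15
position: [369.5, 47.8, 167.0]
tcp_rot: [-3.14, 0.012, 2.842]
force: [1.6, -0.3, -0.2]
gripper_width: 11.3
grasp_force: 88.4
```

```bash
python3 q.py; python3 -c "
from h import *
go((433.9,318.6,160),4.27)"
```

```text
[-0.0121 -0.5254  2.2943 -0.0048  1.3621 -1.2821] [369.5  47.8 167. ]
[ 0.0106 -0.0048 -0.9999]
at [369.5  47.8 167. ] yaw 2.842 q6 -1.28 | tool yaw -1.428 | shift [-0.2723  0.0577  0.007 ] = 7 x [-0.0389  0.0082  0.001 ]
```

```bash
python3 -c "
from h import *
go((433.9,318.6,160))"
```

```text
at [369.5  47.8 167. ] yaw 2.842 q6 -1.28 | tool yaw -0.0 | shift [0.0184 0.2777 0.007 ] = 7 x [0.0026 0.0397 0.001 ]
```

Request:
{"op": "step_arm", "data": {
  "rows": [
    {"grip": 0.9, "xyz": [0.0026, 0.0397, 0.001], "yaw": 0},
    {"grip": 0.9, "xyz": [0.0026, 0.0397, 0.001], "yaw": 0},
    {"grip": 0.9, "xyz": [0.0026, 0.0397, 0.001], "yaw": 0},
    {"grip": 0.9, "xyz": [0.0026, 0.0397, 0.001], "yaw": 0},
    {"grip": 0.9, "xyz": [0.0026, 0.0397, 0.001], "yaw": 0},
    {"grip": 0.9, "xyz": [0.0026, 0.0397, 0.001], "yaw": 0},
    {"grip": 0.9, "xyz": [0.0026, 0.0397, 0.001], "yaw": 0},
    {"grip": 0.9, "xyz": [0, 0, 0], "yaw": -0.145},
    {"grip": 0.9, "xyz": [0, 0, 0], "yaw": -0.145},
    {"grip": 0.9, "xyz": [0, 0, 0], "yaw": -0.145},
    {"grip": 0.9, "xyz": [0, 0, 0], "yaw": -0.145},
    {"grip": 0.9, "xyz": [0, 0, 0], "yaw": -0.145},
    {"grip": 0.9, "xyz": [0, 0, 0], "yaw": -0.145},
    {"grip": 0.9, "xyz": [0, 0, 0], "yaw": -0.145},
    {"grip": 0.9, "xyz": [0, 0, 0], "yaw": -0.145},
    {"grip": 0.9, "xyz": [0, 0, 0], "yaw": -0.145},
    {"grip": 0.9, "xyz": [0, 0, 0], "yaw": -0.12},
    {"grip": 0.9, "xyz": [0, 0, 0.05], "yaw": 0},
    {"grip": 0.9, "xyz": [0, 0, 0.04], "yaw": 0},
    {"grip": 0.9, "xyz": [0, 0, 0], "yaw": 0}
  ]
}}

```text
clock: 20.15
position: [429.2, 314.6, 59.1]
tcp_rot: [3.14, -0.014, -2.017]
force: [-1.3, -0.7, -2.3]
gripper_width: 11.9
grasp_force: 88.5
```

```bash
python3 q.py; python3 -c "
from h import *
up(capture('top'),110,215,240,310,6,'pics/i.png')"
```

```text
[ 0.5354  0.0341  2.0362 -0.0077  1.0841 -2.1561] [429.2 314.6  59.1]
[-0.0075 -0.0124 -0.9999]
```

View pics/i.png

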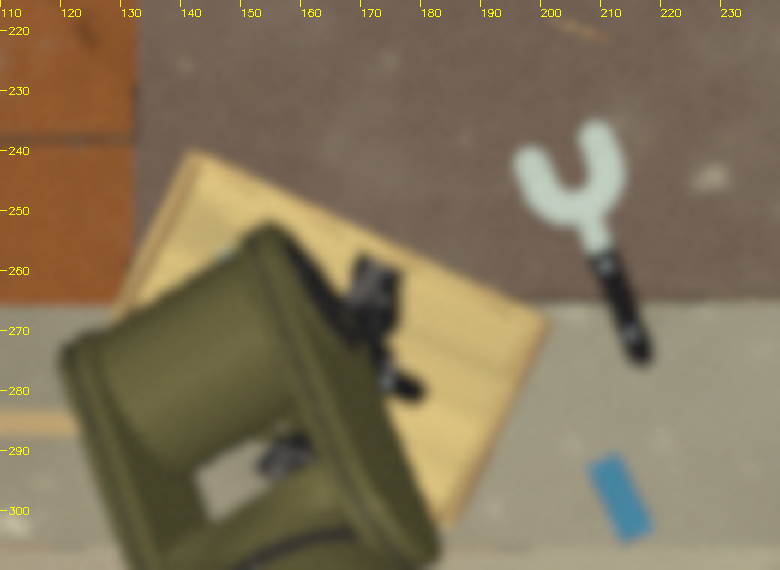

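Handle end is at (178,280) and a prong at (147,257): the stop is over the tray and aligned with it. Lowering.

Request:
{"op": "step_arm", "data": {
  "rows": [
    {"grip": 0.9, "xyz": [0, 0, 0.025], "yaw": 0},
    {"grip": 0.9, "xyz": [0, 0, 0.015], "yaw": 0},
    {"grip": 0.9, "xyz": [0, 0, 0.004], "yaw": 0},
    {"grip": 0.9, "xyz": [0, 0, 0], "yaw": 0}
  ]
}}

```text
clock: 20.6
position: [434.7, 317.8, 23.2]
tcp_rot: [-3.135, -0.002, -2.017]
force: [0.3, -0.3, -0.7]
gripper_width: 11.9
grasp_force: 88.6
```

Request:
{"op": "step_arm", "data": {
  "rows": [
    {"grip": 0.9, "xyz": [0, 0, 0.003], "yaw": 0},
    {"grip": 0.9, "xyz": [0, 0, 0], "yaw": 0}
  ]
}}

```text
clock: 20.8
position: [435.1, 318.1, 20.7]
tcp_rot: [-3.134, -0.001, -2.017]
force: [1.3, 0.2, -2.0]
gripper_width: 11.6
grasp_force: 88.6
```

Request:
{"op": "step_arm", "data": {
  "rows": [
    {"grip": 0.9, "xyz": [0, 0, 0.002], "yaw": 0},
    {"grip": 0.9, "xyz": [0, 0, 0], "yaw": 0}
  ]
}}

```text
clock: 21.0
position: [434.6, 317.8, 18.0]
tcp_rot: [-3.135, -0.002, -2.017]
force: [1.6, -0.0, -1.0]
gripper_width: 12.0
grasp_force: 88.6
```

Request:
{"op": "step_arm", "data": {
  "rows": [
    {"grip": 0.9, "xyz": [0, 0, 0.004], "yaw": 0},
    {"grip": 0.9, "xyz": [0, 0, 0], "yaw": 0}
  ]
}}

```text
clock: 21.2
position: [434.1, 317.5, 13.3]
tcp_rot: [-3.136, -0.003, -2.017]
force: [0.7, -0.6, -1.5]
gripper_width: 11.8
grasp_force: 88.6
```

Request:
{"op": "step_arm", "data": {
  "rows": [
    {"grip": 0.9, "xyz": [0, 0, 0.003], "yaw": 0},
    {"grip": 0.9, "xyz": [0, 0, 0], "yaw": 0}
  ]
}}

```text
clock: 21.4
position: [434.5, 317.7, 10.5]
tcp_rot: [-3.135, -0.002, -2.017]
force: [-0.0, 0.1, -0.9]
gripper_width: 11.9
grasp_force: 88.7
```

Request:
{"op": "step_arm", "data": {
  "rows": [
    {"grip": 0.9, "xyz": [0, 0, 0.002], "yaw": 0},
    {"grip": 0.9, "xyz": [0, 0, 0], "yaw": 0}
  ]
}}

```text
clock: 21.6
position: [434.6, 317.8, 8.8]
tcp_rot: [-3.135, -0.002, -2.017]
force: [0.5, 0.5, 0.2]
gripper_width: 11.6
grasp_force: 88.9
```

Request:
{"op": "step_arm", "data": {
  "rows": [
    {"grip": 0.9, "xyz": [0, 0, 0.002], "yaw": 0},
    {"grip": 0.9, "xyz": [0, 0, 0], "yaw": 0}
  ]
}}

```text
clock: 21.8
position: [434.9, 317.9, 8.4]
tcp_rot: [-3.135, -0.002, -2.017]
force: [-4.2, -2.5, 9.6]
gripper_width: 11.6
grasp_force: 90.3
```

Request:
{"op": "step_arm", "data": {
  "rows": [
    {"grip": 0.9, "xyz": [0, 0, 0.002], "yaw": 0},
    {"grip": 0.9, "xyz": [0, 0, 0], "yaw": 0}
  ]
}}

```text
clock: 22.0
position: [434.9, 317.9, 8.4]
tcp_rot: [-3.136, -0.004, -2.017]
force: [-10.4, -6.3, 22.7]
gripper_width: 11.4
grasp_force: 92.1
```

Request:
{"op": "step_arm", "data": {
  "rows": [
    {"grip": 0.9, "xyz": [0, 0, -0.002], "yaw": 0},
    {"grip": 0.5, "xyz": [0, 0, -0.001], "yaw": 0},
    {"grip": 0.3, "xyz": [0, 0, 0], "yaw": 0},
    {"grip": 0.3, "xyz": [0, 0, 0], "yaw": 0},
    {"grip": 0.3, "xyz": [0, 0, -0.03], "yaw": 0},
    {"grip": 0.3, "xyz": [0, 0, -0.05], "yaw": 0},
    {"grip": 0.3, "xyz": [0, 0, -0.05], "yaw": 0},
    {"grip": 0, "xyz": [0, 0, -0.05], "yaw": 0},
    {"grip": 0, "xyz": [0, 0, 0], "yaw": 0}
  ]
}}

```text
clock: 22.9
position: [437.8, 321.1, 197.1]
tcp_rot: [-3.126, 0.011, -2.017]
force: [0.9, -0.2, 0.9]
gripper_width: 42.4
grasp_force: 0.0
```

```bash
python3 q.py; python3 -c "
from h import *
t=capture('top'); s=capture('side'); cv2.imwrite('pics/top1.png',t); cv2.imwrite('pics/side1.png',s)
np.set_printoptions(precision=2,suppress=True)
for k,a,b in(('B',(373,258),(360,265)),('C',(402,264),(383,267)),('A',(205,248),(214,266))):
    x=stop('top',t,a,10,45,b); print(k,x['orig'],x['ang'],x['handle'],x['width'],x['hlen'])
"
```

```text
[ 0.5374 -0.1083  1.9252 -0.0068  1.3069 -2.1564] [437.8 321.1 197.1]
[ 0.0187  0.0035 -0.9998]
B [ 510.39 -376.47] -0.9661404923830426 [ 464.34 -309.83] 60.02514325019466 33.28900838374531
C [ 465.4  -464.67] -1.4835551110598362 [ 458.35 -383.98] 64.23975978097525 52.43054192906172
A [543.4  216.37] 0.37522902431705807 [468.04 186.69] 59.877389628495855 57.0211489529054
```

```bash
python3 -c "
from h import *
go((461.6,184.1,100),3.517)"
```

```text
alt dyaw 5.533999233204106
at [434.5 319.  189.5] yaw -2.017 q6 -2.16 | tool yaw 0.749 | shift [ 0.0242 -0.1355  0.0895] = 4 x [ 0.0061 -0.0339  0.0224]
```

Request:
{"op": "step_arm", "data": {
  "rows": [
    {"grip": 0.2, "xyz": [0, 0, 0], "yaw": 0.149},
    {"grip": 0.2, "xyz": [0, 0, 0], "yaw": 0.149},
    {"grip": 0.2, "xyz": [0, 0, 0], "yaw": 0.149},
    {"grip": 0.2, "xyz": [0, 0, 0], "yaw": 0.149},
    {"grip": 0.2, "xyz": [0, 0, 0], "yaw": 0.149},
    {"grip": 0.2, "xyz": [0, 0, 0], "yaw": 0},
    {"grip": 0.2, "xyz": [0.006, -0.0339, 0.0224], "yaw": 0},
    {"grip": 0.2, "xyz": [0.006, -0.0339, 0.0224], "yaw": 0},
    {"grip": 0.2, "xyz": [0.006, -0.0339, 0.0224], "yaw": 0},
    {"grip": 0.2, "xyz": [0.006, -0.0339, 0.0224], "yaw": 0},
    {"grip": 0.2, "xyz": [0, 0, 0], "yaw": 0},
    {"grip": 0.2, "xyz": [0, 0, 0], "yaw": 0}
  ]
}}

```text
clock: 24.2
position: [461.0, 182.5, 97.1]
tcp_rot: [-3.136, -0.0, -2.762]
force: [0.2, 0.7, -0.5]
gripper_width: 34.3
grasp_force: 0.0
```

```bash
python3 q.py; python3 -c "
from h import *
go((461.6,184.1,20),3.517)
t=capture('top'); s=capture('side'); cv2.imwrite('pics/top2.png',t); cv2.imwrite('pics/side2.png',s)
np.set_printoptions(precision=2,suppress=True)
for k,a,b in(('B',(373,258),(360,265)),('C',(402,264),(383,267))):
    x=stop('top',t,a,10,45,b); print(k,x['orig'],x['ang'],x['handle'],x['width'],x['hlen'])
up(t,150,200,290,300,5,'pics/j.png')
"
```

```text
[ 0.2717 -0.1077  2.1017 -0.0059  1.1474 -1.6766] [461.  182.5  97.1]
[ 0.0017 -0.0051 -1.    ]
alt dyaw 6.2786167619154565
at [461.  182.5  97.1] yaw -2.762 q6 -1.68 | tool yaw 0.005 | shift [-0.0012  0.0013  0.0771] = 2 x [-0.0006  0.0006  0.0386]
B [ 510.08 -376.68] -0.9707431927940066 [ 464.34 -309.83] 59.560812162009526 33.26487271107427
C [ 465.36 -465.47] -1.4827683695088332 [ 458.24 -384.79] 64.6126614570446 52.436785374211375
```

Request:
{"op": "step_arm", "data": {
  "rows": [
    {"grip": 0.2, "xyz": [-0.001, 0.001, 0.045], "yaw": 0},
    {"grip": 0.2, "xyz": [0, 0, 0.03], "yaw": 0},
    {"grip": 0.2, "xyz": [0, 0, 0.006], "yaw": 0},
    {"grip": 0.2, "xyz": [0, 0, 0.003], "yaw": 0},
    {"grip": 0.2, "xyz": [0, 0, 0], "yaw": 0}
  ]
}}

```text
clock: 24.8
position: [464.2, 185.0, 16.5]
tcp_rot: [-3.135, 0.006, -2.761]
force: [1.3, -0.2, -0.7]
gripper_width: 34.5
grasp_force: 0.0
```

Request:
{"op": "step_arm", "data": {
  "rows": [
    {"grip": 0.2, "xyz": [0, 0, 0.004], "yaw": 0},
    {"grip": 0.2, "xyz": [0, 0, 0], "yaw": 0}
  ]
}}

```text
clock: 25.0
position: [463.9, 184.5, 12.1]
tcp_rot: [-3.135, 0.005, -2.762]
force: [0.3, 0.2, -0.4]
gripper_width: 34.1
grasp_force: 0.0
```

Request:
{"op": "step_arm", "data": {
  "rows": [
    {"grip": 0.2, "xyz": [0, 0, 0.003], "yaw": 0},
    {"grip": 0.2, "xyz": [0, 0, 0], "yaw": 0}
  ]
}}

```text
clock: 25.2
position: [463.1, 184.1, 8.1]
tcp_rot: [-3.135, 0.003, -2.762]
force: [-0.0, -0.0, -0.3]
gripper_width: 34.5
grasp_force: 0.0
```

Request:
{"op": "step_arm", "data": {
  "rows": [
    {"grip": 0.2, "xyz": [0, 0, 0.004], "yaw": 0},
    {"grip": 0.2, "xyz": [0, 0, 0], "yaw": 0}
  ]
}}

```text
clock: 25.4
position: [462.7, 183.9, 3.4]
tcp_rot: [-3.136, 0.002, -2.762]
force: [-0.5, 0.2, -0.3]
gripper_width: 34.0
grasp_force: 0.0
```

Request:
{"op": "step_arm", "data": {
  "rows": [
    {"grip": 0.2, "xyz": [0, 0, 0.003], "yaw": 0},
    {"grip": 0.2, "xyz": [0, 0, 0], "yaw": 0}
  ]
}}

```text
clock: 25.6
position: [462.7, 184.0, 0.5]
tcp_rot: [-3.136, 0.002, -2.762]
force: [-0.5, 0.8, 0.2]
gripper_width: 34.2
grasp_force: 0.0
```

Request:
{"op": "step_arm", "data": {
  "rows": [
    {"grip": 0.2, "xyz": [0, 0, 0.002], "yaw": 0},
    {"grip": 0.2, "xyz": [0, 0, 0], "yaw": 0}
  ]
}}

```text
clock: 25.8
position: [462.9, 184.0, -1.3]
tcp_rot: [-3.135, 0.003, -2.762]
force: [-0.5, 0.4, 0.6]
gripper_width: 33.9
grasp_force: 0.0
```

Request:
{"op": "step_arm", "data": {
  "rows": [
    {"grip": 0.2, "xyz": [0, 0, 0.002], "yaw": 0},
    {"grip": 0.2, "xyz": [0, 0, 0], "yaw": 0}
  ]
}}

```text
clock: 26.0
position: [462.9, 184.0, -3.3]
tcp_rot: [-3.135, 0.003, -2.762]
force: [-0.3, -0.3, -0.9]
gripper_width: 33.8
grasp_force: 0.0
```

Request:
{"op": "step_arm", "data": {
  "rows": [
    {"grip": 0.2, "xyz": [0, 0, 0.002], "yaw": 0},
    {"grip": 0.2, "xyz": [0, 0, 0], "yaw": 0}
  ]
}}

```text
clock: 26.2
position: [462.9, 184.0, -5.3]
tcp_rot: [-3.135, 0.003, -2.762]
force: [-0.4, -0.5, -0.4]
gripper_width: 34.1
grasp_force: 0.0
```

Request:
{"op": "step_arm", "data": {
  "rows": [
    {"grip": 0.9, "xyz": [0, 0, -0.001], "yaw": 0},
    {"grip": 0.9, "xyz": [0, 0, 0], "yaw": 0},
    {"grip": 0.9, "xyz": [0, 0, 0], "yaw": 0},
    {"grip": 0.9, "xyz": [0, 0, 0], "yaw": 0}
  ],
  "grip_force": 60
}}

```text
clock: 26.6
position: [463.4, 184.2, -3.7]
tcp_rot: [-3.135, 0.004, -2.762]
force: [-0.6, 0.2, 3.4]
gripper_width: 13.2
grasp_force: 58.9
```

Request:
{"op": "step_arm", "data": {
  "rows": [
    {"grip": 0.9, "xyz": [0, 0, 0], "yaw": 0},
    {"grip": 0.9, "xyz": [0, 0, -0.02], "yaw": 0},
    {"grip": 0.9, "xyz": [0, 0, -0.04], "yaw": 0},
    {"grip": 0.9, "xyz": [0, 0, -0.045], "yaw": 0},
    {"grip": 0.9, "xyz": [0, 0, -0.04], "yaw": 0},
    {"grip": 0.9, "xyz": [0, 0, 0], "yaw": 0},
    {"grip": 0.9, "xyz": [0, 0, 0], "yaw": 0}
  ],
  "grip_force": 90
}}

```text
clock: 27.3
position: [462.8, 184.9, 141.7]
tcp_rot: [-3.135, 0.005, -2.762]
force: [-0.4, 1.3, -0.8]
gripper_width: 11.9
grasp_force: 88.2
```

```bash
python3 q.py; python3 -c "
from h import *
go((431,-69,140))"
```

```text
[ 0.2757 -0.1564  2.0646 -0.0062  1.2277 -1.6726] [462.8 184.9 141.7]
[ 0.007  -0.0041 -1.    ]
at [462.8 184.9 141.7] yaw -2.762 q6 -1.67 | tool yaw -0.0 | shift [ 0.1236 -0.224   0.0017] = 6 x [ 0.0206 -0.0373  0.0003]
```

Request:
{"op": "step_arm", "data": {
  "rows": [
    {"grip": 0.9, "xyz": [0.0206, -0.0373, 0], "yaw": 0},
    {"grip": 0.9, "xyz": [0.0206, -0.0373, 0], "yaw": 0},
    {"grip": 0.9, "xyz": [0.0206, -0.0373, 0], "yaw": 0},
    {"grip": 0.9, "xyz": [0.0206, -0.0373, 0], "yaw": 0},
    {"grip": 0.9, "xyz": [0.0206, -0.0373, 0], "yaw": 0},
    {"grip": 0.9, "xyz": [0.0206, -0.0373, 0], "yaw": 0},
    {"grip": 0.9, "xyz": [0, 0, 0], "yaw": 0},
    {"grip": 0.9, "xyz": [0, 0, 0], "yaw": 0},
    {"grip": 0.9, "xyz": [0, 0, 0], "yaw": 0}
  ]
}}

```text
clock: 28.2
position: [429.7, -67.9, 140.4]
tcp_rot: [-3.138, 0.001, -2.761]
force: [-0.2, 0.4, -0.3]
gripper_width: 11.6
grasp_force: 88.4
```

```bash
python3 q.py; python3 -c "
from h import *
s=r.read_state(); y=s['tcp_rot'][2]; p=s['position']
tx=np.array([np.cos(y),np.sin(y)]);ty=np.array([np.sin(y),-np.cos(y)])
d=np.array([568.9,-14])-p[:2]; print('axis in tool',d@tx,d@ty)
t=capture('top'); cv2.imwrite('pics/top3.png',t); up(t,215,190,345,290,6,'pics/k.png')
up(capture('side'),240,170,350,250,7,'pics/k2.png')
for k,a,b in(('B',(373,258),(360,265)),('C',(402,264),(383,267))):
    x=stop('top',t,a,10,45,b); print(k,x['orig'],x['ang'],x['handle'],x['width'],x['hlen'])
"
```

```text
[-0.2786 -0.3145  2.1957 -0.0028  1.2572 -2.2288] [429.7 -67.9 140.4]
[ 0.0024 -0.0034 -1.    ]
axis in tool -149.26099334587795 -1.5898658229291471
B [ 504.09388619 -368.18250641] -0.9664473679842355 [ 458.06754188 -301.52985734] 59.5169868687491 54.99317475528797
C [ 464.74292808 -464.88714381] -1.49299325972316 [ 458.44723577 -384.13217951] 74.33648562474771 52.35311365546061
```

View pics/k2.png

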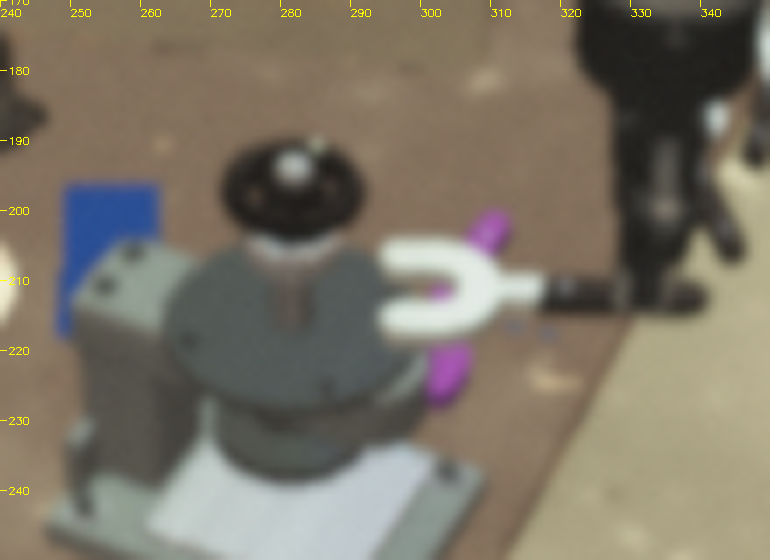

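The slot (mouth at (295,210), bottom at (309,211)) faces the spindle foot at (281,215), level and above the flange, so I slide it on.

Request:
{"op": "step_arm", "data": {
  "rows": [
    {"grip": 0.9, "xyz": [0, -0.0016, 0.008], "yaw": 0},
    {"grip": 0.9, "xyz": [-0.015, 0, 0], "yaw": 0},
    {"grip": 0.9, "xyz": [-0.013, 0, 0], "yaw": 0},
    {"grip": 0.9, "xyz": [-0.01, 0, 0], "yaw": 0},
    {"grip": 0.9, "xyz": [0, 0, 0], "yaw": 0}
  ]
}}

```text
clock: 28.8
position: [467.5, -55.7, 134.2]
tcp_rot: [-3.135, 0.003, -2.76]
force: [-0.9, -1.2, -0.9]
gripper_width: 11.8
grasp_force: 88.4
```

Request:
{"op": "step_arm", "data": {
  "rows": [
    {"grip": 0.9, "xyz": [-0.01, 0, 0], "yaw": 0},
    {"grip": 0.9, "xyz": [-0.01, 0, 0], "yaw": 0},
    {"grip": 0.9, "xyz": [0, 0, 0], "yaw": 0}
  ]
}}

```text
clock: 29.1
position: [486.1, -48.6, 134.4]
tcp_rot: [-3.135, 0.004, -2.761]
force: [-0.5, -0.1, -0.8]
gripper_width: 11.9
grasp_force: 88.4
```

Request:
{"op": "step_arm", "data": {
  "rows": [
    {"grip": 0.9, "xyz": [-0.003, 0, 0], "yaw": 0},
    {"grip": 0.9, "xyz": [0, 0, 0], "yaw": 0}
  ]
}}

```text
clock: 29.3
position: [487.9, -47.8, 134.2]
tcp_rot: [-3.135, 0.003, -2.762]
force: [0.3, -0.5, -0.8]
gripper_width: 11.8
grasp_force: 88.4
```

Request:
{"op": "step_arm", "data": {
  "rows": [
    {"grip": 0.9, "xyz": [-0.002, 0, 0], "yaw": 0},
    {"grip": 0.9, "xyz": [0, 0, 0], "yaw": 0}
  ]
}}

```text
clock: 29.5
position: [489.6, -47.1, 134.2]
tcp_rot: [-3.135, 0.003, -2.762]
force: [0.3, 0.1, -1.5]
gripper_width: 11.7
grasp_force: 88.4
```

Request:
{"op": "step_arm", "data": {
  "rows": [
    {"grip": 0.9, "xyz": [-0.0015, 0, 0], "yaw": 0},
    {"grip": 0.9, "xyz": [0, 0, 0], "yaw": 0}
  ]
}}

```text
clock: 29.7
position: [489.9, -46.9, 133.7]
tcp_rot: [-3.136, -0.0, -2.762]
force: [-4.7, -2.9, -0.4]
gripper_width: 11.3
grasp_force: 88.5
```

Request:
{"op": "step_arm", "data": {
  "rows": [
    {"grip": 0.9, "xyz": [-0.0015, 0, 0], "yaw": 0},
    {"grip": 0.9, "xyz": [0, 0, 0], "yaw": 0}
  ]
}}

```text
clock: 29.9
position: [489.8, -46.8, 133.1]
tcp_rot: [-3.136, -0.004, -2.762]
force: [-8.8, -5.1, 0.5]
gripper_width: 11.7
grasp_force: 88.6
```

Request:
{"op": "step_arm", "data": {
  "rows": [
    {"grip": 0.9, "xyz": [0.003, 0, 0.004], "yaw": 0},
    {"grip": 0.9, "xyz": [0, 0, 0.001], "yaw": 0},
    {"grip": 0.9, "xyz": [0, 0, 0], "yaw": 0}
  ]
}}

```text
clock: 30.2
position: [489.8, -47.0, 129.1]
tcp_rot: [-3.135, 0.004, -2.762]
force: [0.1, -0.3, -1.2]
gripper_width: 11.9
grasp_force: 88.3
```

Request:
{"op": "step_arm", "data": {
  "rows": [
    {"grip": 0.9, "xyz": [0, 0, 0.001], "yaw": 0},
    {"grip": 0.9, "xyz": [0, 0, 0], "yaw": 0}
  ]
}}

```text
clock: 30.4
position: [489.8, -47.0, 128.3]
tcp_rot: [-3.135, 0.003, -2.762]
force: [-1.4, -0.8, -0.9]
gripper_width: 11.8
grasp_force: 88.4
```

Request:
{"op": "step_arm", "data": {
  "rows": [
    {"grip": 0.9, "xyz": [0, 0, 0.001], "yaw": 0},
    {"grip": 0.9, "xyz": [0, 0, 0], "yaw": 0}
  ]
}}

```text
clock: 30.6
position: [489.8, -47.0, 127.2]
tcp_rot: [-3.135, 0.003, -2.762]
force: [-0.8, -0.1, -1.0]
gripper_width: 11.8
grasp_force: 88.4
```

Request:
{"op": "step_arm", "data": {
  "rows": [
    {"grip": 0.9, "xyz": [0, 0, 0.001], "yaw": 0},
    {"grip": 0.9, "xyz": [0, 0, 0], "yaw": 0}
  ]
}}

```text
clock: 30.8
position: [489.8, -47.1, 126.4]
tcp_rot: [-3.135, 0.003, -2.762]
force: [-2.4, -0.1, 1.1]
gripper_width: 11.7
grasp_force: 88.6
```

Request:
{"op": "step_arm", "data": {
  "rows": [
    {"grip": 0.6, "xyz": [0, 0, 0], "yaw": 0},
    {"grip": 0.3, "xyz": [0, 0, 0], "yaw": 0},
    {"grip": 0.2, "xyz": [0, 0, 0], "yaw": 0},
    {"grip": 0.2, "xyz": [0, 0, 0], "yaw": 0},
    {"grip": 0.2, "xyz": [0.02, 0, -0.04], "yaw": 0},
    {"grip": 0.2, "xyz": [0.02, 0, -0.04], "yaw": 0},
    {"grip": 0.2, "xyz": [0.02, 0, 0], "yaw": 0.149},
    {"grip": 0.2, "xyz": [0, 0, 0], "yaw": 0.149},
    {"grip": 0.2, "xyz": [0, 0, 0], "yaw": 0.149},
    {"grip": 0.2, "xyz": [0, 0, 0], "yaw": 0.149},
    {"grip": 0.2, "xyz": [0, 0, 0], "yaw": 0.149},
    {"grip": 0.2, "xyz": [0, 0, 0], "yaw": 0.149},
    {"grip": 0.2, "xyz": [0, 0, 0], "yaw": 0.149},
    {"grip": 0.2, "xyz": [0, 0, 0], "yaw": 0.149},
    {"grip": 0.2, "xyz": [0, 0, 0], "yaw": 0.149},
    {"grip": 0.2, "xyz": [0, 0, 0], "yaw": 0},
    {"grip": 0.2, "xyz": [0, 0, 0], "yaw": 0}
  ]
}}

```text
clock: 32.5
position: [433.6, -69.0, 206.0]
tcp_rot: [3.14, 0.007, 2.183]
force: [-0.0, -0.2, 0.8]
gripper_width: 34.6
grasp_force: 0.0
```

```bash
python3 q.py; python3 -c "
from h import *
np.set_printoptions(precision=2,suppress=True)
t=capture('top'); s=capture('side'); cv2.imwrite('pics/top4.png',t); cv2.imwrite('pics/side4.png',s)
for k,a,b in(('B',(373,258),(360,265)),('C',(402,264),(383,267))):
    x=stop('top',t,a,10,45,b); print(k,x['orig'],x['ang'],x['handle'],x['width'],x['hlen'])
go((454.7,-296.6,60),2.175)
"
```

```text
[-0.2782 -0.3632  2.1194 -0.0031  1.3791 -0.8901] [433.6 -69.  206. ]
[ 0.0052 -0.0046 -1.    ]
B [ 504.21 -368.53] -0.967788291540808 [ 458.27 -301.82] 58.78290726184723 54.98485083304102
C [ 465.71 -464.81] -1.4810625478192123 [ 458.45 -384.13] 64.60987216117618 52.450210998407854
at [433.6 -69.  206. ] yaw 2.182 q6 -0.89 | tool yaw 0.007 | shift [-0.2  -0.11  0.15] = 7 x [-0.03 -0.02  0.02]
```

Request:
{"op": "step_arm", "data": {
  "rows": [
    {"grip": 0.2, "xyz": [-0.0331, -0.0189, 0.02], "yaw": 0.007},
    {"grip": 0.2, "xyz": [-0.0331, -0.0189, 0.02], "yaw": 0},
    {"grip": 0.2, "xyz": [-0.0331, -0.0189, 0.02], "yaw": 0},
    {"grip": 0.2, "xyz": [-0.0331, -0.0189, 0.02], "yaw": 0},
    {"grip": 0.2, "xyz": [-0.0331, -0.0189, 0.02], "yaw": 0},
    {"grip": 0.2, "xyz": [-0.0331, -0.0189, 0.02], "yaw": 0},
    {"grip": 0.2, "xyz": [0, 0, 0.026], "yaw": 0},
    {"grip": 0.2, "xyz": [0, 0, 0], "yaw": 0},
    {"grip": 0.2, "xyz": [0, 0, 0], "yaw": 0}
  ]
}}

```text
clock: 33.5
position: [453.3, -297.0, 60.8]
tcp_rot: [3.14, 0.005, 2.174]
force: [0.1, -0.1, 0.2]
gripper_width: 34.2
grasp_force: 0.0
```

```bash
python3 q.py; python3 -c "
from h import *
go((454.9,-296.9,-4.5),2.174)
"
```

```text
[-6.7910e-01  4.1400e-02  2.0253e+00 -3.0000e-04  1.0698e+00 -1.2821e+00] [ 453.3 -297.    60.8]
[ 0.0039 -0.0034 -1.    ]
at [ 453.3 -297.    60.8] yaw 2.174 q6 -1.28 | tool yaw 0.0 | shift [-0.0008  0.0014  0.0653] = 2 x [-0.0004  0.0007  0.0327]
```

Request:
{"op": "step_arm", "data": {
  "rows": [
    {"grip": 0.2, "xyz": [-0.0008, 0.0012, 0.03], "yaw": 0},
    {"grip": 0.2, "xyz": [0, 0, 0.025], "yaw": 0},
    {"grip": 0.2, "xyz": [0, 0, 0.006], "yaw": 0},
    {"grip": 0.2, "xyz": [0, 0, 0], "yaw": 0},
    {"grip": 0.2, "xyz": [0, 0, 0], "yaw": 0}
  ]
}}

```text
clock: 34.0
position: [456.7, -298.3, 2.2]
tcp_rot: [3.139, 0.01, 2.174]
force: [-0.0, 0.8, -0.4]
gripper_width: 34.3
grasp_force: 0.0
```

Request:
{"op": "step_arm", "data": {
  "rows": [
    {"grip": 0.2, "xyz": [0, 0, 0.004], "yaw": 0},
    {"grip": 0.2, "xyz": [0, 0, 0], "yaw": 0},
    {"grip": 0.2, "xyz": [0, 0, 0], "yaw": 0}
  ]
}}

```text
clock: 34.3
position: [455.7, -298.0, -3.3]
tcp_rot: [3.14, 0.008, 2.173]
force: [0.1, -0.9, -1.0]
gripper_width: 34.4
grasp_force: 0.0
```

Request:
{"op": "step_arm", "data": {
  "rows": [
    {"grip": 0.9, "xyz": [0, 0, 0], "yaw": 0},
    {"grip": 0.9, "xyz": [0, 0, 0], "yaw": 0},
    {"grip": 0.9, "xyz": [0, 0, 0], "yaw": 0},
    {"grip": 0.9, "xyz": [0, 0, 0], "yaw": 0}
  ],
  "grip_force": 60
}}

```text
clock: 34.7
position: [455.7, -298.0, -3.3]
tcp_rot: [3.14, 0.007, 2.173]
force: [-0.1, 1.3, 4.2]
gripper_width: 13.4
grasp_force: 58.8
```

Request:
{"op": "step_arm", "data": {
  "rows": [
    {"grip": 0.9, "xyz": [0, 0, 0], "yaw": 0},
    {"grip": 0.9, "xyz": [0, 0, -0.02], "yaw": 0},
    {"grip": 0.9, "xyz": [0, 0, -0.045], "yaw": 0},
    {"grip": 0.9, "xyz": [0, 0, -0.045], "yaw": 0},
    {"grip": 0.9, "xyz": [0, 0, -0.043], "yaw": 0},
    {"grip": 0.9, "xyz": [0, 0, 0], "yaw": 0},
    {"grip": 0.9, "xyz": [0, 0, 0], "yaw": 0}
  ],
  "grip_force": 90
}}

```text
clock: 35.4
position: [455.0, -297.4, 149.9]
tcp_rot: [3.139, 0.009, 2.173]
force: [-0.1, 0.4, -0.9]
gripper_width: 11.7
grasp_force: 88.3
```

```bash
python3 q.py; python3 -c "
from h import *
go((427.9,29.6,150))
"
```

```text
[-6.7750e-01 -6.1100e-02  1.9630e+00 -4.0000e-04  1.2308e+00 -1.2797e+00] [ 455.  -297.4  149.9]
[ 0.0067 -0.0058 -1.    ]
at [ 455.  -297.4  149.9] yaw 2.173 q6 -1.28 | tool yaw -0.0 | shift [ 2.848e-01  1.629e-01 -1.000e-04] = 8 x [ 0.0356  0.0204 -0.    ]
```

Request:
{"op": "step_arm", "data": {
  "rows": [
    {"grip": 0.9, "xyz": [0.0356, 0.0204, 0], "yaw": 0},
    {"grip": 0.9, "xyz": [0.0356, 0.0204, 0], "yaw": 0},
    {"grip": 0.9, "xyz": [0.0356, 0.0204, 0], "yaw": 0},
    {"grip": 0.9, "xyz": [0.0356, 0.0204, 0], "yaw": 0},
    {"grip": 0.9, "xyz": [0.0356, 0.0204, 0], "yaw": 0},
    {"grip": 0.9, "xyz": [0.0356, 0.0204, 0], "yaw": 0},
    {"grip": 0.9, "xyz": [0.0356, 0.0204, 0], "yaw": 0},
    {"grip": 0.9, "xyz": [0.0356, 0.0204, 0], "yaw": 0},
    {"grip": 0.9, "xyz": [0, 0, 0], "yaw": -0.149},
    {"grip": 0.9, "xyz": [0, 0, 0], "yaw": -0.149},
    {"grip": 0.9, "xyz": [0, 0, 0], "yaw": -0.149},
    {"grip": 0.9, "xyz": [0, 0, 0], "yaw": -0.149},
    {"grip": 0.9, "xyz": [0, 0, 0], "yaw": -0.073},
    {"grip": 0.9, "xyz": [0, 0, 0], "yaw": 0},
    {"grip": 0.9, "xyz": [0, 0, 0], "yaw": 0},
    {"grip": 0.9, "xyz": [0, 0, 0], "yaw": 0}
  ]
}}

```text
clock: 37.0
position: [427.1, 30.0, 146.4]
tcp_rot: [-3.138, 0.004, 2.841]
force: [0.2, -0.3, -1.4]
gripper_width: 11.7
grasp_force: 88.4
```

```bash
cat > ax.py <<'E'
from h import *
s=r.read_state(); y=s['tcp_rot'][2]; p=s['position']
tx=np.array([np.cos(y),np.sin(y)]);ty=np.array([np.sin(y),-np.cos(y)])
d=np.array([568.9,-14])-p[:2]; print('axis in tool',d@tx,d@ty,'z',p[2],'yaw',y)
t=capture('top'); s=capture('side')
cv2.imwrite('pics/tx.png',t); cv2.imwrite('pics/sx.png',s)
E
python3 q.py; python3 ax.py; python3 -c "
from h import *
s=cv2.imread('pics/sx.png')
h=cv2.cvtColor(s,cv2.COLOR_BGR2HSV).astype(int); m=((h[...,2]>185)&(h[...,1]<38)).astype(np.uint8); m[:170]=0;m[260:]=0;m[:,:240]=0;m[:,345:]=0
k,l,st,c=cv2.connectedComponentsWithStats(m)
print([(st[i].tolist(),c[i].round(1).tolist()) for i in range(1,k) if st[i,4]>15])
x=stop('top',cv2.imread('pics/tx.png'),(402,264),10,45,(383,267)); print(x['orig'],x['ang'],x['handle'],x['width'],x['hlen'])"
```

```text
[-0.0524 -0.3394  2.2037 -0.0045  1.2739 -1.3213] [427.1  30.  146.4]
[ 0.0032 -0.0045 -1.    ]
axis in tool -148.45566209197347 -0.07967170233406955 z 146.4411496241199 yaw 2.8409941549716393
[([274, 209, 35, 16, 259], [292.5, 216.8]), ([262, 235, 39, 20, 430], [281.3, 243.7])]
[ 465.43755384 -464.82998279] -1.4843886197001692 [ 458.44723577 -384.13217951] 64.98679597363653 52.423891944921564
```

Request:
{"op": "step_arm", "data": {
  "rows": [
    {"grip": 0.9, "xyz": [0, 0, 0.005], "yaw": 0},
    {"grip": 0.9, "xyz": [-0.015, 0, 0], "yaw": 0},
    {"grip": 0.9, "xyz": [-0.013, 0, 0], "yaw": 0},
    {"grip": 0.9, "xyz": [-0.01, 0, 0], "yaw": 0},
    {"grip": 0.9, "xyz": [0, 0, 0], "yaw": 0}
  ]
}}

```text
clock: 37.6
position: [464.8, 18.5, 142.7]
tcp_rot: [-3.139, 0.006, 2.842]
force: [-0.1, 1.1, -1.2]
gripper_width: 11.5
grasp_force: 88.4
```

Request:
{"op": "step_arm", "data": {
  "rows": [
    {"grip": 0.9, "xyz": [-0.01, 0, 0], "yaw": 0},
    {"grip": 0.9, "xyz": [-0.01, 0, 0], "yaw": 0},
    {"grip": 0.9, "xyz": [0, 0, 0], "yaw": 0}
  ]
}}

```text
clock: 37.9
position: [484.3, 12.6, 143.2]
tcp_rot: [-3.139, 0.007, 2.842]
force: [0.6, 0.7, -1.2]
gripper_width: 11.3
grasp_force: 88.4
```

Request:
{"op": "step_arm", "data": {
  "rows": [
    {"grip": 0.9, "xyz": [-0.004, 0, 0], "yaw": 0},
    {"grip": 0.9, "xyz": [0, 0, 0], "yaw": 0}
  ]
}}

```text
clock: 38.1
position: [486.1, 12.0, 142.3]
tcp_rot: [-3.138, 0.003, 2.842]
force: [-3.7, 1.8, -0.9]
gripper_width: 11.8
grasp_force: 88.5
```

Request:
{"op": "step_arm", "data": {
  "rows": [
    {"grip": 0.9, "xyz": [-0.002, 0, 0], "yaw": 0},
    {"grip": 0.9, "xyz": [0, 0, 0], "yaw": 0}
  ]
}}

```text
clock: 38.3
position: [486.1, 12.0, 141.5]
tcp_rot: [-3.138, -0.002, 2.842]
force: [-9.2, 2.8, 0.4]
gripper_width: 11.4
grasp_force: 88.7
```

Request:
{"op": "step_arm", "data": {
  "rows": [
    {"grip": 0.9, "xyz": [0.0035, 0, 0.003], "yaw": 0},
    {"grip": 0.9, "xyz": [0, 0, 0.001], "yaw": 0},
    {"grip": 0.9, "xyz": [0, 0, 0], "yaw": 0}
  ]
}}

```text
clock: 38.6
position: [485.8, 12.1, 139.0]
tcp_rot: [-3.139, 0.007, 2.842]
force: [-0.3, -0.3, -0.8]
gripper_width: 11.9
grasp_force: 88.3
```

Request:
{"op": "step_arm", "data": {
  "rows": [
    {"grip": 0.9, "xyz": [0, 0, 0.001], "yaw": 0},
    {"grip": 0.9, "xyz": [0, 0, 0], "yaw": 0}
  ]
}}

```text
clock: 38.8
position: [485.9, 12.1, 138.1]
tcp_rot: [-3.139, 0.007, 2.842]
force: [0.4, 0.5, -0.8]
gripper_width: 11.7
grasp_force: 88.4
```

Request:
{"op": "step_arm", "data": {
  "rows": [
    {"grip": 0.9, "xyz": [0, 0, 0.001], "yaw": 0},
    {"grip": 0.9, "xyz": [0, 0, 0], "yaw": 0}
  ]
}}

```text
clock: 39.0
position: [485.9, 12.1, 137.1]
tcp_rot: [-3.139, 0.007, 2.842]
force: [0.9, 0.2, -0.3]
gripper_width: 11.8
grasp_force: 88.5
```

Request:
{"op": "step_arm", "data": {
  "rows": [
    {"grip": 0.9, "xyz": [0, 0, 0.001], "yaw": 0},
    {"grip": 0.9, "xyz": [0, 0, 0], "yaw": 0}
  ]
}}

```text
clock: 39.2
position: [485.9, 12.1, 136.2]
tcp_rot: [-3.139, 0.007, 2.842]
force: [-0.4, -0.1, 1.4]
gripper_width: 11.7
grasp_force: 88.7
```

Request:
{"op": "step_arm", "data": {
  "rows": [
    {"grip": 0.9, "xyz": [0, 0, 0.0007], "yaw": 0},
    {"grip": 0.9, "xyz": [0, 0, 0], "yaw": 0}
  ]
}}

```text
clock: 39.4
position: [485.8, 12.1, 135.5]
tcp_rot: [-3.139, 0.007, 2.842]
force: [-0.9, -0.3, 2.0]
gripper_width: 11.8
grasp_force: 88.9
```

Request:
{"op": "step_arm", "data": {
  "rows": [
    {"grip": 0.6, "xyz": [0, 0, 0], "yaw": 0},
    {"grip": 0.3, "xyz": [0, 0, 0], "yaw": 0},
    {"grip": 0.2, "xyz": [0, 0, 0], "yaw": 0},
    {"grip": 0.2, "xyz": [0, 0, 0], "yaw": 0},
    {"grip": 0.2, "xyz": [0.02, 0, -0.04], "yaw": 0},
    {"grip": 0.2, "xyz": [0.02, 0, -0.03], "yaw": 0},
    {"grip": 0.2, "xyz": [0.02, 0, 0], "yaw": 0.149},
    {"grip": 0.2, "xyz": [0, 0, 0], "yaw": 0.149},
    {"grip": 0.2, "xyz": [0, 0, 0], "yaw": 0.149},
    {"grip": 0.2, "xyz": [0, 0, 0], "yaw": 0.149},
    {"grip": 0.2, "xyz": [0, 0, 0], "yaw": 0.149},
    {"grip": 0.2, "xyz": [0, 0, 0], "yaw": 0.149},
    {"grip": 0.2, "xyz": [0, 0, 0], "yaw": 0.149},
    {"grip": 0.2, "xyz": [0, 0, 0], "yaw": 0.142},
    {"grip": 0.2, "xyz": [0, 0, 0], "yaw": 0},
    {"grip": 0.2, "xyz": [0, 0, 0], "yaw": 0}
  ]
}}

```text
clock: 41.0
position: [427.9, 30.2, 204.8]
tcp_rot: [3.137, 0.005, 1.66]
force: [0.1, -0.3, -0.7]
gripper_width: 34.5
grasp_force: 0.0
```

```bash
python3 q.py; python3 -c "
from h import *
t=capture('top')
x=stop('top',t,(402,264),10,45,(383,267)); print(x['orig'],x['ang'],x['handle'],x['width'],x['hlen'])
go((457.9,-378.1,60),1.657)
"
```

```text
[-0.052  -0.3883  2.1396 -0.0044  1.3851 -0.1406] [427.9  30.2 204.8]
[ 0.0051 -0.0046 -1.    ]
[ 465.47683037 -465.46387982] -1.4813157667599075 [ 458.23857322 -384.78793772] 64.99243558996343 52.44822769082315
at [427.9  30.1 204.8] yaw 1.66 q6 -0.14 | tool yaw 0.003 | shift [-0.4093 -0.0052  0.1448] = 10 x [-0.0409 -0.0005  0.0145]
```

Request:
{"op": "step_arm", "data": {
  "rows": [
    {"grip": 0.2, "xyz": [-0.041, -0.0005, 0], "yaw": 0},
    {"grip": 0.2, "xyz": [-0.041, -0.0005, 0.01], "yaw": 0},
    {"grip": 0.2, "xyz": [-0.041, -0.0005, 0.015], "yaw": 0},
    {"grip": 0.2, "xyz": [-0.041, -0.0005, 0.015], "yaw": 0},
    {"grip": 0.2, "xyz": [-0.041, -0.0005, 0.015], "yaw": 0},
    {"grip": 0.2, "xyz": [-0.041, -0.0005, 0.015], "yaw": 0},
    {"grip": 0.2, "xyz": [-0.041, -0.0005, 0.015], "yaw": 0},
    {"grip": 0.2, "xyz": [-0.041, -0.0005, 0.015], "yaw": 0},
    {"grip": 0.2, "xyz": [-0.041, -0.0005, 0.015], "yaw": 0},
    {"grip": 0.2, "xyz": [-0.041, -0.0005, 0.015], "yaw": 0},
    {"grip": 0.2, "xyz": [0, 0, 0.01], "yaw": 0},
    {"grip": 0.2, "xyz": [0, 0, 0], "yaw": 0},
    {"grip": 0.2, "xyz": [0, 0, 0], "yaw": 0}
  ]
}}

```text
clock: 42.35
position: [458.9, -378.3, 66.6]
tcp_rot: [3.138, 0.004, 1.658]
force: [-0.0, -0.9, -0.0]
gripper_width: 34.0
grasp_force: 0.0
```

```bash
python3 q.py; python3 -c "
from h import *
go((457.8,-378.5,-3.5),1.659)
"
```

```text
[-7.8000e-01  1.4490e-01  1.9024e+00  7.0000e-04  1.0887e+00 -8.6800e-01] [ 458.9 -378.3   66.6]
[ 0.0044 -0.0035 -1.    ]
at [ 458.9 -378.3   66.6] yaw 1.658 q6 -0.87 | tool yaw -0.001 | shift [-0.0001 -0.0011  0.0701] = 2 x [-0.     -0.0005  0.035 ]
```

Request:
{"op": "step_arm", "data": {
  "rows": [
    {"grip": 0.2, "xyz": [0, -0.001, 0.03], "yaw": 0},
    {"grip": 0.2, "xyz": [0, 0, 0.025], "yaw": 0},
    {"grip": 0.2, "xyz": [0, 0, 0.006], "yaw": 0},
    {"grip": 0.2, "xyz": [0, 0, 0.003], "yaw": 0},
    {"grip": 0.2, "xyz": [0, 0, 0], "yaw": 0},
    {"grip": 0.2, "xyz": [0, 0, 0], "yaw": 0}
  ]
}}

```text
clock: 42.95
position: [459.4, -380.4, 4.7]
tcp_rot: [3.135, 0.007, 1.658]
force: [0.3, 0.6, -0.1]
gripper_width: 34.5
grasp_force: 0.0
```

Request:
{"op": "step_arm", "data": {
  "rows": [
    {"grip": 0.2, "xyz": [0, 0, 0.006], "yaw": 0},
    {"grip": 0.2, "xyz": [0, 0, 0], "yaw": 0},
    {"grip": 0.2, "xyz": [0, 0, 0], "yaw": 0}
  ]
}}

```text
clock: 43.25
position: [458.3, -379.8, -3.1]
tcp_rot: [3.137, 0.005, 1.657]
force: [0.1, 1.3, -0.6]
gripper_width: 34.0
grasp_force: 0.0
```

Request:
{"op": "step_arm", "data": {
  "rows": [
    {"grip": 0.9, "xyz": [0, 0, 0], "yaw": 0},
    {"grip": 0.9, "xyz": [0, 0, 0], "yaw": 0},
    {"grip": 0.9, "xyz": [0, 0, 0], "yaw": 0},
    {"grip": 0.9, "xyz": [0, 0, 0], "yaw": 0}
  ],
  "grip_force": 60
}}

```text
clock: 43.65
position: [458.7, -380.1, -2.8]
tcp_rot: [3.136, 0.006, 1.657]
force: [0.2, 0.2, 1.7]
gripper_width: 12.9
grasp_force: 58.6
```

Request:
{"op": "step_arm", "data": {
  "rows": [
    {"grip": 0.9, "xyz": [0, 0, 0], "yaw": 0},
    {"grip": 0.9, "xyz": [0, 0, -0.02], "yaw": 0},
    {"grip": 0.9, "xyz": [0, 0, -0.045], "yaw": 0},
    {"grip": 0.9, "xyz": [0, 0, -0.045], "yaw": 0},
    {"grip": 0.9, "xyz": [0, 0, -0.05], "yaw": 0},
    {"grip": 0.9, "xyz": [0, 0, 0], "yaw": 0},
    {"grip": 0.9, "xyz": [0, 0, 0], "yaw": 0},
    {"grip": 0.9, "xyz": [0, 0, 0], "yaw": 0}
  ],
  "grip_force": 90
}}

```text
clock: 44.45
position: [456.5, -378.0, 154.6]
tcp_rot: [3.139, 0.002, 1.657]
force: [-0.4, -0.4, -2.4]
gripper_width: 11.5
grasp_force: 88.1
```

```bash
python3 q.py; python3 -c "
from h import *
go((470,-80,160))
go((488,110,160))
"
```

```text
[-7.8230e-01  4.7700e-02  1.8465e+00  4.0000e-04  1.2444e+00 -8.6880e-01] [ 456.5 -378.   154.6]
[ 0.0024 -0.0018 -1.    ]
at [ 456.5 -378.   154.6] yaw 1.657 q6 -0.87 | tool yaw -0.0 | shift [ 0.2957  0.0391 -0.0054] = 7 x [ 0.0422  0.0056 -0.0008]
at [ 456.5 -378.   154.6] yaw 1.657 q6 -0.87 | tool yaw -0.0 | shift [ 0.4835  0.0734 -0.0054] = 11 x [ 0.044   0.0067 -0.0005]
```

Request:
{"op": "step_arm", "data": {
  "rows": [
    {"grip": 0.9, "xyz": [0.044, 0.0067, -0.001], "yaw": 0},
    {"grip": 0.9, "xyz": [0.044, 0.0067, -0.001], "yaw": 0},
    {"grip": 0.9, "xyz": [0.044, 0.0067, -0.001], "yaw": 0},
    {"grip": 0.9, "xyz": [0.044, 0.0067, -0.001], "yaw": 0},
    {"grip": 0.9, "xyz": [0.044, 0.0067, -0.001], "yaw": 0},
    {"grip": 0.9, "xyz": [0.044, 0.0067, -0.001], "yaw": 0},
    {"grip": 0.9, "xyz": [0.044, 0.0067, 0], "yaw": 0},
    {"grip": 0.9, "xyz": [0.044, 0.0067, 0], "yaw": 0},
    {"grip": 0.9, "xyz": [0.044, 0.0067, 0], "yaw": 0},
    {"grip": 0.9, "xyz": [0.044, 0.0067, 0], "yaw": 0},
    {"grip": 0.9, "xyz": [0.044, 0.0067, 0], "yaw": 0},
    {"grip": 0.9, "xyz": [0, 0, 0], "yaw": -0.149},
    {"grip": 0.9, "xyz": [0, 0, 0], "yaw": -0.149},
    {"grip": 0.9, "xyz": [0, 0, 0], "yaw": -0.149},
    {"grip": 0.9, "xyz": [0, 0, 0], "yaw": -0.037},
    {"grip": 0.9, "xyz": [0, 0, 0], "yaw": 0},
    {"grip": 0.9, "xyz": [0, 0, 0], "yaw": 0},
    {"grip": 0.9, "xyz": [0, 0, 0], "yaw": 0}
  ]
}}

```text
clock: 46.25
position: [488.7, 109.4, 159.7]
tcp_rot: [3.141, 0.006, 2.14]
force: [0.2, -0.6, -1.0]
gripper_width: 11.1
grasp_force: 88.2
```

```bash
python3 q.py; python3 ax.py
```

```text
[ 0.1159 -0.1664  2.0416 -0.0054  1.2637 -0.4521] [488.7 109.4 159.7]
[ 0.0032 -0.0048 -1.    ]
axis in tool -147.17230927940147 1.0420049232869115 z 159.70165416161353 yaw 2.1404077541404334
```

Request:
{"op": "step_arm", "data": {
  "rows": [
    {"grip": 0.9, "xyz": [0, 0.001, 0.008], "yaw": 0},
    {"grip": 0.9, "xyz": [0, 0, 0], "yaw": 0},
    {"grip": 0.9, "xyz": [-0.015, 0, 0], "yaw": 0},
    {"grip": 0.9, "xyz": [-0.013, 0, 0], "yaw": 0},
    {"grip": 0.9, "xyz": [0, 0, 0], "yaw": 0},
    {"grip": 0.9, "xyz": [0, 0, 0], "yaw": 0}
  ]
}}

```text
clock: 46.95
position: [505.6, 85.9, 153.1]
tcp_rot: [3.14, 0.006, 2.14]
force: [-0.1, 0.2, -0.8]
gripper_width: 11.3
grasp_force: 88.2
```

Request:
{"op": "step_arm", "data": {
  "rows": [
    {"grip": 0.9, "xyz": [-0.008, 0, 0], "yaw": 0},
    {"grip": 0.9, "xyz": [-0.01, 0, 0], "yaw": 0},
    {"grip": 0.9, "xyz": [-0.01, 0, 0], "yaw": 0},
    {"grip": 0.9, "xyz": [0, 0, 0], "yaw": 0}
  ]
}}

```text
clock: 47.35
position: [521.1, 61.8, 153.3]
tcp_rot: [3.14, 0.007, 2.14]
force: [-0.6, 0.3, -0.6]
gripper_width: 11.6
grasp_force: 88.2
```

Request:
{"op": "step_arm", "data": {
  "rows": [
    {"grip": 0.9, "xyz": [-0.003, 0, 0], "yaw": 0},
    {"grip": 0.9, "xyz": [0, 0, 0], "yaw": 0}
  ]
}}

```text
clock: 47.55
position: [522.0, 60.1, 153.1]
tcp_rot: [3.14, 0.006, 2.141]
force: [0.9, 0.7, -0.9]
gripper_width: 11.4
grasp_force: 88.2
```

Request:
{"op": "step_arm", "data": {
  "rows": [
    {"grip": 0.9, "xyz": [-0.002, 0, 0], "yaw": 0},
    {"grip": 0.9, "xyz": [0, 0, 0], "yaw": 0}
  ]
}}

```text
clock: 47.75
position: [522.1, 59.4, 152.7]
tcp_rot: [3.141, 0.004, 2.141]
force: [-2.7, 3.2, -0.7]
gripper_width: 10.9
grasp_force: 88.3
```

Request:
{"op": "step_arm", "data": {
  "rows": [
    {"grip": 0.9, "xyz": [-0.0015, 0, 0], "yaw": 0},
    {"grip": 0.9, "xyz": [0, 0, 0], "yaw": 0}
  ]
}}

```text
clock: 47.95
position: [522.3, 59.0, 152.5]
tcp_rot: [3.141, 0.002, 2.141]
force: [-5.0, 6.3, 0.6]
gripper_width: 11.6
grasp_force: 88.4
```

Request:
{"op": "step_arm", "data": {
  "rows": [
    {"grip": 0.9, "xyz": [0.003, 0, 0.003], "yaw": 0},
    {"grip": 0.9, "xyz": [0, 0, 0.001], "yaw": 0},
    {"grip": 0.9, "xyz": [0, 0, 0], "yaw": 0}
  ]
}}

```text
clock: 48.25
position: [522.2, 59.9, 149.1]
tcp_rot: [3.14, 0.007, 2.141]
force: [-1.4, 0.7, -0.6]
gripper_width: 11.6
grasp_force: 88.3
```

Request:
{"op": "step_arm", "data": {
  "rows": [
    {"grip": 0.9, "xyz": [0, 0, 0.001], "yaw": 0},
    {"grip": 0.9, "xyz": [0, 0, 0], "yaw": 0}
  ]
}}

```text
clock: 48.45
position: [522.3, 59.9, 148.2]
tcp_rot: [3.14, 0.007, 2.141]
force: [-2.7, 1.6, -0.1]
gripper_width: 11.5
grasp_force: 88.4
```

Request:
{"op": "step_arm", "data": {
  "rows": [
    {"grip": 0.9, "xyz": [0, 0, 0.001], "yaw": 0},
    {"grip": 0.9, "xyz": [0, 0, 0], "yaw": 0}
  ]
}}

```text
clock: 48.65
position: [522.3, 59.9, 147.2]
tcp_rot: [3.14, 0.007, 2.141]
force: [-1.5, 1.3, 1.1]
gripper_width: 11.3
grasp_force: 88.5
```

Request:
{"op": "step_arm", "data": {
  "rows": [
    {"grip": 0.9, "xyz": [0, 0, 0.0005], "yaw": 0},
    {"grip": 0.6, "xyz": [0, 0, 0], "yaw": 0},
    {"grip": 0.3, "xyz": [0, 0, 0], "yaw": 0},
    {"grip": 0.2, "xyz": [0, 0, 0], "yaw": 0},
    {"grip": 0.2, "xyz": [0, 0, 0], "yaw": 0},
    {"grip": 0.2, "xyz": [0.02, 0, -0.04], "yaw": 0},
    {"grip": 0.2, "xyz": [0.04, 0, -0.03], "yaw": 0},
    {"grip": -1, "xyz": [0.04, 0, -0.03], "yaw": 0},
    {"grip": -1, "xyz": [0.04, 0, -0.03], "yaw": 0},
    {"grip": -1, "xyz": [0, 0, 0], "yaw": 0},
    {"grip": -1, "xyz": [0, 0, 0], "yaw": 0}
  ]
}}

```text
clock: 49.75
position: [446.2, 179.0, 276.8]
tcp_rot: [3.137, 0.008, 2.143]
force: [-0.3, -1.0, -0.3]
gripper_width: 85.3
grasp_force: 0.0
```

```bash
python3 q.py; python3 -c "
from h import *
t=capture('top'); s=capture('side')
k=6;a=cv2.resize(s[175:265,235:330],None,fx=k,fy=k,interpolation=2)[:,:560]
b=cv2.resize(t[195:300,230:270],None,fx=5,fy=5,interpolation=2)
H=600;o=np.zeros((540,800,3),np.uint8);o[:540,:560]=a[:540]
b=cv2.resize(t[200:290,235:311],None,fx=3,fy=3,interpolation=2);o[:270,560:788]=b
b=cv2.resize(t[230:310,120:200],None,fx=3,fy=3,interpolation=2);o[280:520,560:800]=b
cv2.imwrite('pics/m.png',o)
go((568.9,-14,260))
"
```

```text
[ 0.2736 -0.2943  1.9495 -0.0064  1.48   -0.2983] [446.2 179.  276.8]
[ 0.0078 -0.0044 -1.    ]
at [445.8 177.7 274.4] yaw 2.141 q6 -0.3 | tool yaw -0.0 | shift [-2.278e-01  2.000e-04  1.440e-02] = 6 x [-0.038   0.      0.0024]
```

View pics/m.png

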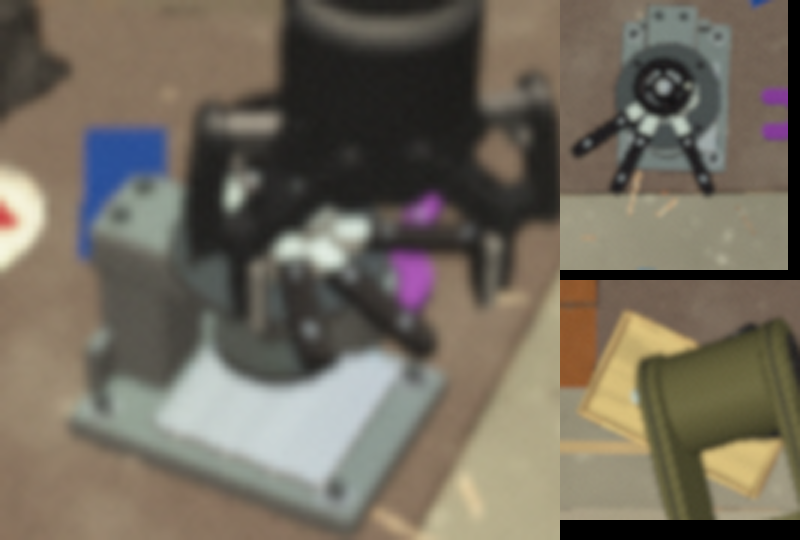

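The top inset shows all three handles fanned out below the wheel, each horseshoe under the collar. Next I grip the wheel and wind down.

Request:
{"op": "step_arm", "data": {
  "rows": [
    {"grip": -1, "xyz": [-0.038, 0, 0.002], "yaw": 0},
    {"grip": -1, "xyz": [-0.038, 0, 0.002], "yaw": 0},
    {"grip": -1, "xyz": [-0.038, 0, 0.002], "yaw": 0},
    {"grip": -1, "xyz": [-0.038, 0, 0.002], "yaw": 0},
    {"grip": -1, "xyz": [-0.038, 0, 0.002], "yaw": 0},
    {"grip": -1, "xyz": [-0.038, 0, 0.002], "yaw": 0},
    {"grip": -1, "xyz": [0, 0, 0], "yaw": -0.149},
    {"grip": -1, "xyz": [0, 0, 0], "yaw": -0.149},
    {"grip": -1, "xyz": [0, 0, 0], "yaw": -0.149},
    {"grip": -1, "xyz": [0, 0, 0], "yaw": -0.149},
    {"grip": -1, "xyz": [0, 0, 0], "yaw": 0},
    {"grip": -1, "xyz": [0, 0, 0], "yaw": 0}
  ]
}}

```text
clock: 51.05
position: [568.8, -14.6, 263.6]
tcp_rot: [-3.139, 0.004, 2.733]
force: [-1.5, -0.2, -0.1]
gripper_width: 85.5
grasp_force: 0.0
```

```bash
python3 q.py; python3 -c "
from h import *
go((569.2,-13.7,174))"
```

```text
[-0.1179 -0.0797  1.7865 -0.0041  1.4318 -1.2791] [568.8 -14.6 263.6]
[ 0.0026 -0.0044 -1.    ]
at [568.8 -14.6 263.6] yaw 2.733 q6 -1.28 | tool yaw -0.0 | shift [-0.      0.001   0.0896] = 2 x [-0.      0.0005  0.0448]
```

Request:
{"op": "step_arm", "data": {
  "rows": [
    {"grip": -1, "xyz": [0, 0.001, 0.03], "yaw": 0},
    {"grip": -1, "xyz": [0, 0, 0.03], "yaw": 0},
    {"grip": -1, "xyz": [0, 0, 0.015], "yaw": 0},
    {"grip": -1, "xyz": [0, 0, 0.012], "yaw": 0},
    {"grip": -1, "xyz": [0, 0, 0], "yaw": 0},
    {"grip": -1, "xyz": [0, 0, 0], "yaw": 0}
  ]
}}

```text
clock: 51.65
position: [570.6, -13.2, 179.2]
tcp_rot: [-3.14, 0.008, 2.737]
force: [0.3, -0.4, 0.7]
gripper_width: 85.4
grasp_force: 0.0
```

Request:
{"op": "step_arm", "data": {
  "rows": [
    {"grip": 0, "xyz": [0, 0, 0], "yaw": 0},
    {"grip": 0.3, "xyz": [0, 0, 0], "yaw": 0},
    {"grip": 0.3, "xyz": [0, 0, 0], "yaw": 0},
    {"grip": 0.3, "xyz": [0, 0, 0], "yaw": 0},
    {"grip": 0.3, "xyz": [0, 0, 0], "yaw": 0}
  ],
  "grip_force": 60
}}

```text
clock: 52.15
position: [570.5, -14.6, 181.0]
tcp_rot: [-3.137, 0.009, 2.737]
force: [-4.1, -3.4, 6.6]
gripper_width: 59.6
grasp_force: 65.7
```

Request:
{"op": "step_arm", "data": {
  "rows": [
    {"grip": 0.3, "xyz": [0, 0, 0.0005], "yaw": 0.149},
    {"grip": 0.3, "xyz": [0, 0, 0.0005], "yaw": 0.149},
    {"grip": 0.3, "xyz": [0, 0, 0.0006], "yaw": 0.149},
    {"grip": 0.3, "xyz": [0, 0, 0.0005], "yaw": 0.149},
    {"grip": 0.3, "xyz": [0, 0, 0.0005], "yaw": 0.149},
    {"grip": 0.3, "xyz": [0, 0, 0.0006], "yaw": 0.149},
    {"grip": 0.3, "xyz": [0, 0, 0.0005], "yaw": 0.149},
    {"grip": 0.3, "xyz": [0, 0, 0.0005], "yaw": 0.149},
    {"grip": 0.3, "xyz": [0, 0, 0.0006], "yaw": 0.149},
    {"grip": 0.3, "xyz": [0, 0, 0], "yaw": 0}
  ]
}}

```text
clock: 53.15
position: [568.8, -15.3, 176.2]
tcp_rot: [3.139, 0.009, 1.393]
force: [-7.1, -6.7, 9.6]
gripper_width: 59.6
grasp_force: 66.2
```

```bash
cat > w.py <<'E'
from h import *
s=r.read_state(); print(s['wrist_torque'].round(3),s['force'].round(1),s['position'].round(1),s['tcp_rot'][2],s['qpos'][5],s['grasp_force'])
E
python3 w.py
```

```text
[-0.968  2.35  -0.19 ] [-7.1 -6.7  9.6] [568.8 -15.3 176.2] 1.3931376339157024 0.06353919095199184 66.15850925445557
```

Request:
{"op": "step_arm", "data": {
  "rows": [
    {"grip": 0.3, "xyz": [0, 0, 0.0005], "yaw": 0.149},
    {"grip": 0.3, "xyz": [0, 0, 0.0005], "yaw": 0.149}
  ]
}}

```text
clock: 53.35
position: [568.4, -15.1, 175.1]
tcp_rot: [3.138, 0.007, 1.092]
force: [-10.1, -6.4, 10.3]
gripper_width: 59.9
grasp_force: 66.2
```

```bash
python3 w.py
```

```text
[-0.616  2.66   0.027] [-10.1  -6.4  10.3] [568.4 -15.1 175.1] 1.0918059527770025 0.36473142674240333 66.21080875396729
```

Request:
{"op": "step_arm", "data": {
  "rows": [
    {"grip": 0.3, "xyz": [0, 0, 0.0005], "yaw": 0.149},
    {"grip": 0.3, "xyz": [0, 0, 0.0003], "yaw": 0.1}
  ]
}}

```text
clock: 53.55
position: [568.2, -14.9, 174.2]
tcp_rot: [3.137, 0.006, 0.844]
force: [-11.0, -6.9, 10.6]
gripper_width: 60.2
grasp_force: 66.2
```

```bash
python3 w.py
```

```text
[-0.344  2.68   0.048] [-11.   -6.9  10.6] [568.2 -14.9 174.2] 0.8437483893854172 0.6125898999564409 66.22749209403992
```

Request:
{"op": "step_arm", "data": {
  "rows": [
    {"grip": 0.3, "xyz": [0, 0, 0.0005], "yaw": 0.149},
    {"grip": 0.3, "xyz": [0, 0, 0], "yaw": 0}
  ],
  "grip_force": 90
}}

```text
clock: 53.75
position: [568.0, -14.7, 174.0]
tcp_rot: [3.137, 0.005, 0.697]
force: [-11.6, -7.3, 12.2]
gripper_width: 58.8
grasp_force: 94.1
```

```bash
python3 w.py
```

```text
[-0.117  2.788 -0.197] [-11.6  -7.3  12.2] [568.  -14.7 174. ] 0.6965472600423228 0.7595715398944757 94.12408232688904
```

Request:
{"op": "step_arm", "data": {
  "rows": [
    {"grip": 0.3, "xyz": [0, 0, 0.0005], "yaw": 0.149},
    {"grip": 0.3, "xyz": [0, 0, 0], "yaw": 0}
  ]
}}

```text
clock: 53.95
position: [568.0, -14.5, 173.5]
tcp_rot: [3.136, 0.004, 0.548]
force: [-12.5, -5.4, 12.5]
gripper_width: 58.9
grasp_force: 94.2
```

```bash
python3 w.py
```

```text
[ 0.053  2.745 -0.145] [-12.5  -5.4  12.5] [568.  -14.5 173.5] 0.5475018323825331 0.9085314297729677 94.18992519378662
```

Request:
{"op": "step_arm", "data": {
  "rows": [
    {"grip": 0.3, "xyz": [0, 0, 0.0003], "yaw": 0.1},
    {"grip": 0.3, "xyz": [0, 0, 0], "yaw": 0}
  ]
}}

```text
clock: 54.15
position: [567.9, -14.4, 173.1]
tcp_rot: [3.136, 0.004, 0.448]
force: [-12.9, -6.9, 13.0]
gripper_width: 58.8
grasp_force: 94.2
```

```bash
python3 w.py
```

```text
[ 0.202  2.687 -0.176] [-12.9  -6.9  13. ] [567.9 -14.4 173.1] 0.44825639105318227 1.007715047267556 94.1752302646637
```

Request:
{"op": "step_arm", "data": {
  "rows": [
    {"grip": 0.3, "xyz": [0, 0, 0.0003], "yaw": 0.1},
    {"grip": 0.3, "xyz": [0, 0, 0], "yaw": 0}
  ]
}}

```text
clock: 54.35
position: [567.9, -14.2, 172.8]
tcp_rot: [3.136, 0.003, 0.348]
force: [-13.4, -5.9, 12.5]
gripper_width: 59.0
grasp_force: 94.2
```

```bash
python3 w.py
```

```text
[ 0.253  2.634 -0.206] [-13.4  -5.9  12.5] [567.9 -14.2 172.8] 0.34825838562256384 1.1077291083691136 94.18407797813416
```

Request:
{"op": "step_arm", "data": {
  "rows": [
    {"grip": 0.3, "xyz": [0, 0, 0.0003], "yaw": 0.1},
    {"grip": 0.3, "xyz": [0, 0, 0], "yaw": 0}
  ]
}}

```text
clock: 54.55
position: [567.9, -14.1, 172.4]
tcp_rot: [3.136, 0.002, 0.248]
force: [-13.6, -6.3, 12.1]
gripper_width: 58.7
grasp_force: 94.2
```

```bash
python3 w.py
```

```text
[ 0.328  2.553 -0.228] [-13.6  -6.3  12.1] [567.9 -14.1 172.4] 0.24822311799341668 1.2077297147045236 94.19364809989929
```

Request:
{"op": "step_arm", "data": {
  "rows": [
    {"grip": 0.3, "xyz": [0, 0, 0.0003], "yaw": 0.1},
    {"grip": 0.3, "xyz": [0, 0, 0], "yaw": 0}
  ]
}}

```text
clock: 54.75
position: [567.9, -14.0, 172.1]
tcp_rot: [3.136, 0.002, 0.15]
force: [-13.7, -4.9, 11.6]
gripper_width: 59.1
grasp_force: 94.2
```

```bash
python3 w.py
```

```text
[0.412 2.392 0.29 ] [-13.7  -4.9  11.6] [567.9 -14.  172.1] 0.14977002581299548 1.306426087752786 94.24093723297119
```

Request:
{"op": "step_arm", "data": {
  "rows": [
    {"grip": 0.3, "xyz": [0, 0, 0], "yaw": 0.05},
    {"grip": 0.3, "xyz": [0, 0, 0], "yaw": 0}
  ]
}}

```text
clock: 54.95
position: [567.9, -13.9, 171.9]
tcp_rot: [3.136, 0.001, 0.101]
force: [-13.9, -4.9, 11.3]
gripper_width: 59.1
grasp_force: 94.2
```

```bash
python3 w.py
```

```text
[0.458 2.401 0.571] [-13.9  -4.9  11.3] [567.9 -13.9 171.9] 0.10142488532369298 1.3549086084981903 94.1585648059845
```

Request:
{"op": "step_arm", "data": {
  "rows": [
    {"grip": 0.3, "xyz": [0, 0, 0], "yaw": 0.05},
    {"grip": 0.3, "xyz": [0, 0, 0], "yaw": 0}
  ]
}}

```text
clock: 55.15
position: [567.9, -13.9, 171.8]
tcp_rot: [3.136, 0.001, 0.052]
force: [-13.0, -4.8, 10.7]
gripper_width: 59.1
grasp_force: 94.1
```

```bash
python3 w.py
```

```text
[0.526 2.297 0.816] [-13.   -4.8  10.7] [567.9 -13.9 171.8] 0.05231477771594539 1.4041900689760678 94.09436702728271
```

Request:
{"op": "step_arm", "data": {
  "rows": [
    {"grip": 0.3, "xyz": [0, 0, 0], "yaw": 0.05},
    {"grip": 0.3, "xyz": [0, 0, 0], "yaw": 0},
    {"grip": 0, "xyz": [0, 0, 0], "yaw": 0},
    {"grip": -1, "xyz": [0, 0, 0], "yaw": 0},
    {"grip": -1, "xyz": [0, 0, 0], "yaw": 0},
    {"grip": -1, "xyz": [0, 0, 0], "yaw": 0},
    {"grip": -1, "xyz": [0, 0, -0.02], "yaw": 0},
    {"grip": -1, "xyz": [0, 0, -0.05], "yaw": 0},
    {"grip": -1, "xyz": [0, 0, -0.05], "yaw": 0},
    {"grip": -1, "xyz": [0, 0, -0.05], "yaw": 0},
    {"grip": -1, "xyz": [0, 0.045, 0], "yaw": 0},
    {"grip": -1, "xyz": [0, 0.045, 0], "yaw": 0},
    {"grip": -1, "xyz": [0, 0.045, 0], "yaw": 0},
    {"grip": -1, "xyz": [0, 0.045, 0], "yaw": 0},
    {"grip": -1, "xyz": [0, 0.045, 0], "yaw": 0},
    {"grip": -1, "xyz": [0, 0.045, 0], "yaw": 0},
    {"grip": -1, "xyz": [0, 0, 0], "yaw": 0},
    {"grip": -1, "xyz": [0, 0, 0], "yaw": 0}
  ]
}}

```text
clock: 56.95
position: [569.5, -283.2, 340.4]
tcp_rot: [3.138, -0.005, -0.001]
force: [0.5, 1.1, 0.3]
gripper_width: 85.5
grasp_force: 0.0
```

Run:
```python
from h import *
t=capture('top'); s=capture('side'); cv2.imwrite('pics/tf.png',t); cv2.imwrite('pics/sf.png',s)
t0=cv2.imread('pics/top0.png')
# thick stop in tray: alu + handle
x=stop('top',t,(150,260),22,45,(172,277)); print({k:np.round(v,2) for k,v in x.items()})
# handle blobs of the stack at their heights -> lines must pass the axis
h=cv2.cvtColor(t,cv2.COLOR_BGR2HSV).astype(int); m=(h[...,2]<60).astype(np.uint8); m[:,:235]=0;m[:,300:]=0;m[:232]=0;m[280:]=0
k,l,st,c=cv2.connectedComponentsWithStats(m); print([(st[i].tolist(),c[i].round(1).tolist()) for i in range(1,k) if st[i,4]>15])
al=((h[...,2]>150)&(h[...,1]<38)); ys,xs=np.nonzero(al[225:260,245:290]); print(len(xs))
for z,y in((140,.38),(150,-.3),(160,-1.0)):
    p=np.array([568.9,-14])-81*np.array([np.cos(y),np.sin(y)]); print('expect handle',proj('top',(*p,z)).round(1))
# bystanders: image change around them
d=cv2.absdiff(t,t0).max(2)
for n,p in dict(tin=(204,190),roller=(430,240),jar=(236,178),tape=(245,123)).items(): print(n,d[p[1]-20:p[1]+20,p[0]-20:p[0]+20].mean().round(1))
# hub now
print('hub expected z 208', proj('side',(568.9,-14,208)))
```

```text
Traceback (most recent call last):
  File "h.py", line 35, in stop
    ca=P.mean(0); b=comp(cv2.morphologyEx(bl,cv2.MORPH_CLOSE,np.ones((3,3))),np.array(hc if hc else [xs.mean(),ys.mean()]))
                    ~~~~^^^^^^^^^^^^^^^^^^^^^^^^^^^^^^^^^^^^^^^^^^^^^^^^^^^^^^^^^^^^^^^^^^^^^^^^^^^^^^^^^^^^^^^^^^^^^^^^^^^
  File "h.py", line 32, in comp
    best=min((i for i in range(1,k) if s[i,4]>25),key=lambda i:np.hypot(*(ce[i]-pt))); return l==best
ValueError: min() iterable argument is empty
```

Run:
```python
from h import *
t=cv2.imread('pics/tf.png'); s=cv2.imread('pics/sf.png'); t0=cv2.imread('pics/top0.png')
h=cv2.cvtColor(t,cv2.COLOR_BGR2HSV).astype(int); V=h[...,2];S=h[...,1]
def blobs(m,x0,y0,x1,y1,a=12):
    q=np.zeros_like(m,np.uint8); q[y0:y1,x0:x1]=m[y0:y1,x0:x1]
    k,l,st,c=cv2.connectedComponentsWithStats(q); return [(st[i].tolist(),c[i].round(1).tolist()) for i in range(1,k) if st[i,4]>a]
print('tray dark',blobs(V<75,125,235,200,300)); print('tray alu',blobs((V>130)&(S<50),128,235,200,300))
print('stack dark',blobs(V<60,235,232,300,280))
for z,y in((140,.38),(150,-.3),(160,-1.0)):
    p=np.array([568.9,-14])-81*np.array([np.cos(y),np.sin(y)]); print('expect handle',proj('top',(*p,z)).round(1))
d=cv2.absdiff(t,t0).max(2)
for n,p in dict(tin=(204,190),roller=(430,240),jar=(236,178),tape=(245,123)).items(): print(n,d[p[1]-20:p[1]+20,p[0]-20:p[0]+20].mean().round(1))
```

```text
tray dark [([167, 271, 10, 6, 27], [171.1, 273.6])]
tray alu [([144, 256, 21, 17, 183], [154.0, 265.5]), ([128, 278, 8, 4, 21], [130.7, 280.0]), ([189, 278, 11, 22, 127], [195.9, 291.7]), ([128, 289, 44, 11, 289], [145.2, 294.6])]
stack dark [([264, 232, 14, 7, 77], [270.4, 234.5]), ([245, 240, 11, 9, 45], [249.5, 243.8]), ([240, 248, 5, 4, 14], [241.4, 249.4]), ([255, 248, 8, 11, 41], [258.2, 252.9]), ([276, 248, 8, 11, 35], [279.5, 252.9]), ([252, 260, 5, 4, 14], [253.6, 261.8])]
expect handle [280.1 255. ]
expect handle [262.6 255.8]
expect handle [248.  244.9]
tin 4.3
roller 4.8
jar 3.8
tape 4.3
```

Run:
```python
from h import *
t=cv2.imread('pics/tf.png'); h=cv2.cvtColor(t,cv2.COLOR_BGR2HSV).astype(int); V=h[...,2]
ax=np.array([568.9,-14])
def meas(im,name,z,c,R=16):
    V=cv2.cvtColor(im,cv2.COLOR_BGR2HSV)[...,2].astype(int)
    m=(V<70).astype(np.uint8); m[:241]=0
    m=cv2.morphologyEx(m,cv2.MORPH_CLOSE,np.ones((5,5)))
    ys,xs=np.nonzero(m); k=np.hypot(xs-c[0],ys-c[1])<R; P=np.array([onz('top',p,z)[:2] for p in zip(xs[k],ys[k])])
    vx,vy,x0,y0=cv2.fitLine(P.astype(np.float32),cv2.DIST_L2,0,.01,.01).ravel(); d=np.array([vx,vy]); 
    if d[0]<0:d=-d
    q=P-ax; print(name,len(P),'phi',np.arctan2(d[1],d[0]).round(3),'lateral of axis',np.round((ax-[x0,y0])@[-d[1],d[0]],1),'along',np.round([(q@d).min(),(q@d).max()],1))
meas(cv2.imread('pics/top0.png'),'old@start',146,(262,255),14)
meas(t,'A',140,(280.5,254)); meas(t,'B',150,(256.5,256),13); meas(t,'C',160,(246,246),10)
```

```text
old@start 111 phi -0.26 lateral of axis -5.8 along [-112.   -40.4]
A 98 phi 0.3 lateral of axis 8.4 along [-111.1  -38.8]
B 102 phi -0.388 lateral of axis -11.5 along [-113.5  -48.5]
C 77 phi -1.015 lateral of axis 1.1 along [-112.9  -57.9]
```

```bash
python3 -c "
from bench import r
print(r.hand_in())"
```

```text
the job is handed in; nothing more can be done
None
```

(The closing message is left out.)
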